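# Close the lapped leaves of the goldsmith's stock cabinet and pin them

## Task

Close up the little steel stock cabinet: push the leaf with the stepped-back (rebated) edge fully home first, then the leaf with the flange, so that its flange laps over the other leaf's edge and both are fully shut. Then take the locking pin out of the wooden block and drop it down through the lugs of both leaves until its collar rests on the upper lug, let go, and leave the other things on the bench where they are.

Things in the scene. Friction and masses are not known exactly. Their poses are not given: they have to be found in the camera images.
- cabinet: Grey sheet-steel bench-top cabinet, fixed, 180 mm deep (x), 340 mm wide (y), 220 mm high; origin under the carcass centre, open front towards its own -x. Two upright leaves, 16 mm thick, 6 to 214 mm above the bench, hinged on vertical axes at the front corners, open outwards to its -x. Stiff hinges: a leaf stays where left; about 3 N at 90 mm from the hinge moves it.
- leaf_rebated (a joint): Opening angle (rad) of the rebated leaf, hinged at the cabinet's +y front corner: 0 shut, 1.57 straight out along the cabinet's -x, 1.8 stop. Shut, it runs along the cabinet's -y: full thickness to 156 mm from the hinge, then a bare-steel tongue 23 mm wide, 7.5 mm thick, at its inner side. If the flanged leaf is shut before it, the flange blocks this leaf at about 0.1.
- leaf_flanged (a joint): Opening angle (rad) of the flanged leaf, hinged at the cabinet's -y front corner: 0 shut, 1.57 straight out along the cabinet's -x, 1.8 stop. Shut, it runs along the cabinet's +y: full thickness to 157 mm from the hinge, then a bare-steel flange 23 mm wide, 7 mm thick, at its outer side, which laps over the tongue; the outer faces are then flush.
- hinge_rebated (a point): Point on the rebated leaf's hinge axis at bench height, axes as the cabinet's. The leaf's inner face lies in a plane through the axis, its outer face (to be pushed) 16 mm outside it: with the leaf shut, 16 mm to the cabinet's -x. The outer face is plain from 10 to 118 mm from the hinge; beyond that, 176 to 182 mm above the bench, its lug sticks out.
- hinge_flanged (a point): Point on the flanged leaf's hinge axis at bench height, axes as the cabinet's. Inner face in a plane through the axis, outer face (to be pushed) 16 mm outside it. The outer face is plain from 10 to 135 mm from the hinge; beyond that, 184 to 190 mm above the bench, its lug sticks out.
- lower_lug_bore (a point): Top centre of the vertical through bore (11.5 mm, 1.5 mm lead-in chamfer) in the rebated leaf's steel lug: a level plate 6 mm thick, 40 mm deep, 36 mm wide, top 182 mm above the bench, bore 20 mm out from the leaf's outer face, 139 mm from the hinge. Moves with the leaf.
- upper_lug_bore (a point): Top centre of the vertical through bore (11.5 mm, 1.5 mm lead-in chamfer) in the flanged leaf's steel lug: a level plate 6 mm thick reaching past the flange, top 190 mm above the bench, bore 20 mm out from the leaf's outer face, 199 mm from the hinge. Moves with the leaf. With both leaves shut it is straight above the lower bore, 2 mm between the lugs.
- lock_pin: Upright steel locking pin, 78 mm tall, 60 g; origin at its tip, z to the head. Shank 10 mm thick, 38 mm long, tip chamfered to 6 mm over 3 mm; collar 18 mm wide (38 to 42 mm), neck 12 mm wide, round dark knob 22 mm wide from 55 to 78 mm: grasp it there from above. It stands loosely in a 35 mm deep bore of the wooden block, collar 3 mm above the block.
- pin_tip (a point): Lower end of the pin's shank, on its axis.
- pin_collar (a point): Underside of the pin's collar, on its axis, 38 mm above the tip.
- bur_block: Wooden block 130 (x) x 50 (y) x 45 mm high, fixed; origin under its centre, axes turned with it. The pin's bore is on its long centre line, 40 mm from the centre towards -x; thin burs up to 27 mm tall stand in its +x half. The space beside the pin along the block's y is free for fingers.
- steel_beaker: Bystander: plain steel beaker, 72 mm wide, 100 mm tall, standing; origin under its centre. Leave it.
- chasing_hammer: Bystander: small hammer with wooden handle, 230 mm long, lying along its own x, head at +x; origin in the middle of its length, on the bench. Leave it.
- graver: Bystander: graver with wooden handle, 150 mm long, lying along its own x; origin in the middle of its length, on the bench. Leave it.
- bench_block: Bystander: square steel bench block 70 x 70 x 22 mm; origin under its centre. Leave it.
- flux_jar: Bystander: amber glass jar with black cap, 56 mm wide, 75 mm tall; origin under its centre. Leave it.
- ring_tin: Bystander: flat round aluminium tin, 68 mm wide, 28 mm tall; origin under its centre. Leave it.
- charcoal_block: Bystander: brown soldering block 100 x 60 x 30 mm; origin under its centre. Leave it.

How it is judged:
By the outcome, as a careful person would: the job done as asked, in the order asked, and still so for the second after the job is handed in, with the robot touching nothing.
It also fails if it takes over 72 s, if anything falls off the work surface, if the arm or the gripper's body presses on something with over 40 N, if the wrist force passes 120 N, or if a joint passes its speed limit or range.

## Robot

A 7-joint arm with a two-finger parallel gripper is mounted at the origin on the work surface. World frame = base frame: x ahead of the robot, y to its left, z up, the work surface at z = 0. Lengths are in m, angles in rad, forces in N, time in s.
With the tool pointing down it reaches from about 0.35 to 0.9 m from the base axis. Payload 19.9 kg.
Tool frame: the origin (TCP) lies at the very end of the fingers, on their centre line; the grasp point (between the pads) lies 19 mm behind it; z points along the fingers, x is the direction in which the jaws open and shut, and the axes are right-handed (so a half turn about z gives the same grasp; the last joint's range is limited). The gripper opens to 94 mm and grips with 3 to 60 N. Pads are 16 mm wide; open, the fingers measure 119 mm over their backs; the gripper's body (75 mm by 177 mm) begins 78 mm behind the grasp point.
Start: joints at [-1.284, 0.417, -0.01, 1.614, 0.005, 1.111, -0.053], TCP at [0.202, 0.592, 0.205] pointing down, gripper open.
Joint ranges: [-2.81, 2.81], [-0.39, 2.02], [-1.27, 1.25], [0.06, 2.57], [-1.19, 4.33], [0.19, 2], [-2.82, 2.82]. Speed limits (rad/s): [1.89, 1.89, 2.39, 2.39, 3.01, 3.01, 3.01].

## Interface

Orientations are given as a rotation vector (axis times angle).
In Python, from bench import readout, optics, order gives the robot as it stands. The module is installed in compiled form; this text tells all that it offers.
- The arm moves only by the shell command python3 -m jog 'ROWS' [FORCE]. ROWS is JSON, a list of rows, each an object of numbers: "dx", "dy", "dz": the shift along the tool's x, y, z in mm; "wx", "wy", "wz": the turn, a rotation vector about the tool's x, y, z in degrees; "grip": the closure, from -1 (fully open) to 1 (shut), so that 0 is half open. A call has 1 to 5 rows; each row is the pose to reach, as a shift and turn from the pose measured when the call began, along the tool's axes at that moment; what a row does not reach only later rows make up. A row lasts 1/8 s, in which the tool goes at most 62.5 mm and 10.7 degrees, less where a joint would pass 70% of its speed; a pose out of reach is approached as far as the arm can. A call with a gripper value outside its range is refused whole. The fingers move at their own pace and stop on an object; FORCE is the grip in N (left out, the last holds). Time passes only in rows, so rows that repeat a pose let the fingers close. It gives the time, the measured TCP pose, the force and the opening at its end, in the units of the state.
- readout.read_state(): the state, without advancing time (a new reading comes with each control period).
- optics.read_camera(name): name is "scene" or "side" or "wrist"; returns the picture (384x512x3 uint8, blue, green, red); there is no depth.
- optics.camera_model(name): a dict with "intrinsics" (3x3 intrinsics, pixels), "origin" and "rotation" of the camera in the world. Camera axes: x right, y up, looking along -z (the intrinsics and any distortion apply to the point x, -y, -z); pixel columns grow to the right and rows downward; lengths in m; the calibration is good to about 2 mm. A picture is of the moment at which its call begins: read the wrist's pose just before it. camera_model takes no time and is no camera call; for the wrist camera it gives the pose at the moment of the call.
- order.sign_off(): hands the job in, once; it reports no verdict.
The state is a dict: "clock": time; "joint_pos": joint angles; "qvel": joint speeds; "joint_efforts": joint torques, N m; "position": TCP position; "eef_rot": TCP orientation; "ft_force": force on the tool from outside, world axes, zero at the start; "moment": the same for the moment, N m; "gripper_width": finger opening in m.
Only numpy, scipy, OpenCV 4.12 (cv2) and the standard library are available. Lean on these libraries where they do the work, as an engineer would, in place of code of your own. Each camera call takes 0.05 s, during which the arm holds its last target.

## Working session

There is one attempt and no reset: what is moved stays moved. The work goes in short steps, Python scripts to look and compute and a shell command to move; the robot and the scene stay as the last step left them, time stands still between calls to the robot, and variables do not carry over. Pictures are saved under pics/ and viewed, and the job is handed in when it is done.

```bash
mkdir -p pics; ls; python3 - <<'E'
from bench import readout, optics
import cv2
print(readout.read_state())
for n in ["scene","side","wrist"]:
    m=optics.camera_model(n); print(n,m)
    cv2.imwrite(f"pics/{n}0.png",optics.read_camera(n))
E
```

```text
pics
{'clock': 0.0, 'joint_pos': array([-1.28349905,  0.41796155, -0.01029298,  1.61418011,  0.0047364 ,
        1.11071613, -0.05296987]), 'qvel': array([-0.00069229, -0.00182921,  0.00036763, -0.00066338, -0.0008056 ,
        0.00054866,  0.00012322]), 'joint_efforts': array([ 1.73435470e-03, -8.51241803e+01,  6.39569554e-01, -4.25996232e+01,
       -4.88299294e-02,  1.86090439e-02,  4.71332328e-05]), 'position': array([0.20171937, 0.59114328, 0.20483061]), 'eef_rot': array([ 2.55433671e+00,  1.82750880e+00, -1.46072191e-03]), 'ft_force': array([-0.12669107, -0.76584077,  0.2188046 ]), 'moment': array([-0.00697721, -0.0363729 , -0.03136429]), 'gripper_width': 0.09412658441188569}
scene {'intrinsics': array([[422.51890082,   0.        , 251.71436378],
       [  0.        , 422.51890082, 197.93953963],
       [  0.        ,   0.        ,   1.        ]]), 'origin': array([0.30082076, 0.39269464, 1.49287482]), 'rotation': array([ 0.10665482, -0.43644484, -2.63778393])}
side {'intrinsics': array([[453.22192539,   0.        , 256.88601702],
       [  0.        , 453.22192539, 198.72294269],
       [  0.        ,   0.        ,   1.        ]]), 'origin': array([-0.51692541, -0.64891421,  1.19685181]), 'rotation': array([ 0.76865523, -0.42951338, -0.99722522])}
wrist {'intrinsics': array([[321.49430082,   0.        , 254.34451419],
       [  0.        , 321.49430082, 190.49148348],
       [  0.        ,   0.        ,   1.        ]]), 'origin': array([0.12804725, 0.61619876, 0.38332002]), 'rotation': array([-0.23516184, -0.16548929,  1.23355678])}
```

View pics/scene0.png

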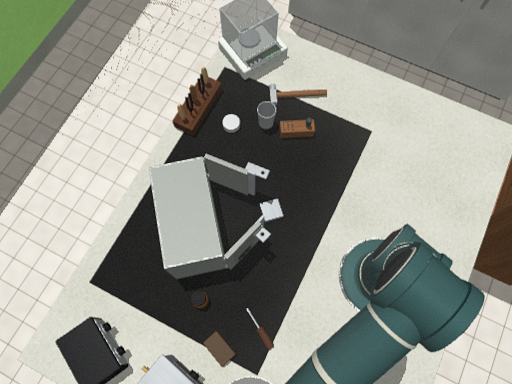

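View pics/side0.png

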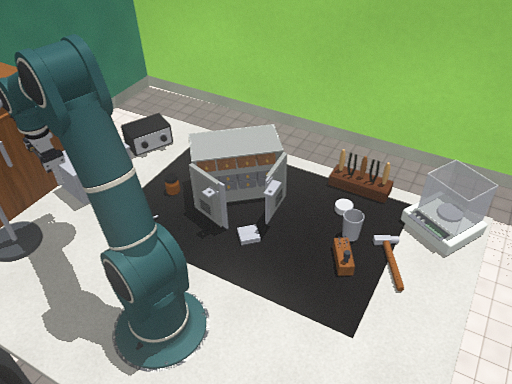

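View pics/wrist0.png

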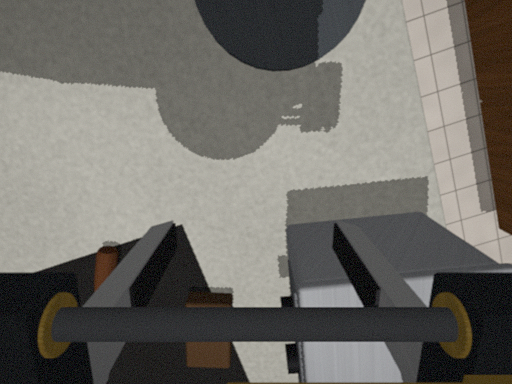

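```bash
cat > h.py <<'E'
import numpy as np, cv2
from scipy.spatial.transform import Rotation as R
from bench import readout, optics
def ray(name,uv,m=None):
    m=m or optics.camera_model(name)
    K=m["intrinsics"]; p=np.linalg.inv(K)@np.array([uv[0],uv[1],1.0])
    d=R.from_rotvec(m["rotation"]).apply([p[0],-p[1],-p[2]])
    return np.array(m["origin"]),d/np.linalg.norm(d)
def onz(name,uv,z,m=None):
    o,d=ray(name,uv,m); return o+d*(z-o[2])/d[2]
def proj(name,X,m=None):
    m=m or optics.camera_model(name)
    q=R.from_rotvec(m["rotation"]).inv().apply(np.array(X)-m["origin"]); q=np.atleast_2d(q)
    p=np.c_[q[:,0],-q[:,1],-q[:,2]]@m["intrinsics"].T
    return p[:,:2]/p[:,2:]
def tri(rays):
    A=np.zeros((3,3));b=np.zeros(3)
    for o,d in rays:
        P=np.eye(3)-np.outer(d,d);A+=P;b+=P@o
    X=np.linalg.solve(A,b)
    return X,[np.linalg.norm((np.eye(3)-np.outer(d,d))@(X-o)) for o,d in rays]
E
python3 - <<'E'
from h import *
for n,(x0,y0,w,hh) in {"scene":(140,60,200,150),"side":(150,110,280,180)}.items():
    im=cv2.imread(f"pics/{n}0.png")
    if n=="scene": crops=[(140,140,150,140),(200,70,140,80)]
    else: crops=[(150,110,150,140),(320,180,100,110)]
    for i,(a,b,c,d) in enumerate(crops):
        s=5
        o=cv2.resize(im[b:b+d,a:a+c],None,fx=s,fy=s,interpolation=cv2.INTER_CUBIC)
        o=o[:600,:800]
        for k in range(0,c,10): cv2.putText(o,str(a+k),(k*s,8),0,.3,(0,255,255),1); cv2.line(o,(k*s,8),(k*s,13),(0,255,255),1)
        for k in range(0,d,10): cv2.putText(o,str(b+k),(0,k*s+4),0,.3,(0,255,255),1)
        cv2.imwrite(f"pics/{n}0_c{i}.png",o)
E
```

```text
(no output)
```

View pics/scene0_c0.png

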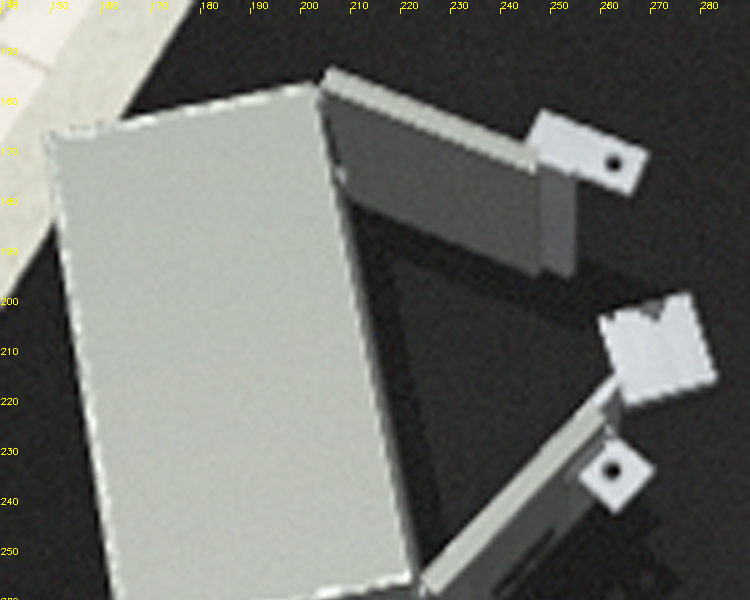

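View pics/scene0_c1.png

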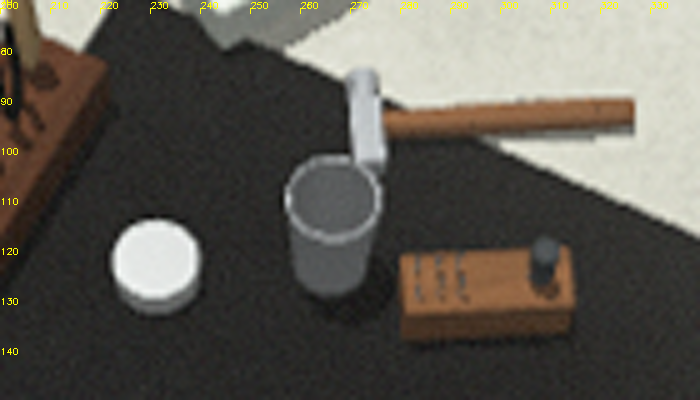

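View pics/side0_c0.png

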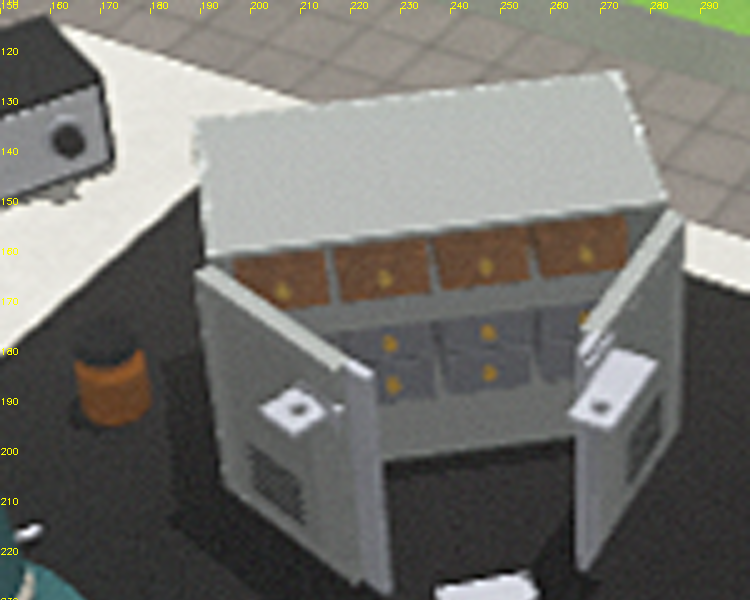

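View pics/side0_c1.png

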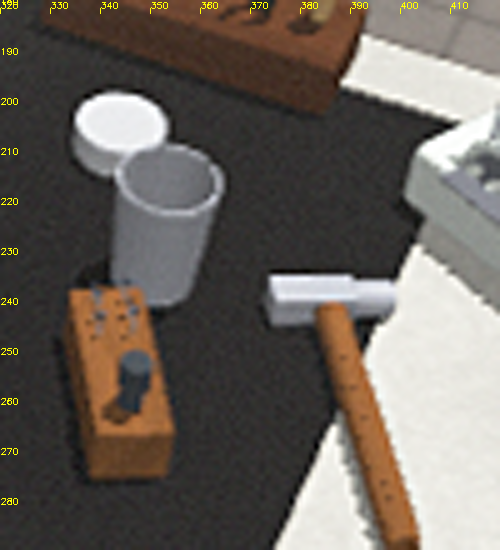

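```bash
python3 - <<'E'
from h import *
import math
def P(s,z,n="scene"): 
    r=onz(n,s,z); print(s,z,r.round(4)); return r
print("cab top corners"); a=P((203,157.5),.22); b=P((221.5,255.5),.22); c=P((150,167),.22); 
print(np.linalg.norm(a-b), np.degrees(np.arctan2(*(a-b)[1::-1])))
print("leafF lug bore .19"); P((262.3,172),.19)
print("leafR lug bore .182"); P((261.8,233.7),.182)
print("leaf top pts z=.214"); P((205,154),.214);P((247,173.5),.214);P((226,258),.214);P((260.5,220),.214)
print("knob top .088?");
k=tri([ray("scene",(308.5,118.8)),ray("side",(346,251.8))]);print(k)
k=tri([ray("scene",(261.8,233.7)),ray("side",(209,191.5))]);print(k)
k=tri([ray("scene",(262.3,172)),ray("side",(269.5,191))]);print(k)
k=tri([ray("scene",(203,157.5)),ray("side",(282.5,150))]);print(k)
k=tri([ray("scene",(221.5,255.5)),ray("side",(192,160.5))]);print(k)
print("block");
for p in [(280,121),(312.5,119),(313.5,127)]: P(p,.045)
print("bench block"); 
for p in [(260,203),(277.5,198.5),(283,216),(264,221)]: P(p,.022)
print("beaker");P((266,109),.1)
E
```

```text
cab top corners
(203, 157.5) 0.22 [ 0.7061 -0.0449  0.22  ]
(221.5, 255.5) 0.22 [0.4971 0.2139 0.22  ]
(150, 167) 0.22 [0.8437 0.0634 0.22  ]
0.3326374515981398 -51.066963482470044
leafF lug bore .19
(262.3, 172) 0.19 [ 0.5142 -0.0989  0.19  ]
leafR lug bore .182
(261.8, 233.7) 0.182 [0.4219 0.0884 0.182 ]
leaf top pts z=.214
(205, 154) 0.214 [ 0.7083 -0.061   0.214 ]
(247, 173.5) 0.214 [ 0.5523 -0.0624  0.214 ]
(226, 258) 0.214 [0.4821 0.2135 0.214 ]
(260.5, 220) 0.214 [0.4424 0.0582 0.214 ]
knob top .088?
(array([ 0.4700474 , -0.40442017,  0.08951319]), [np.float64(0.003905559454374812), np.float64(0.003905559454374708)])
(array([0.42102228, 0.08888067, 0.17956837]), [np.float64(0.0014827738517771945), np.float64(0.0014827738517770655)])
(array([ 0.51309165, -0.09798395,  0.18898814]), [np.float64(0.0016822670300240968), np.float64(0.001682267030024146)])
(array([ 0.70689841, -0.04574407,  0.21826183]), [np.float64(0.00032634631703304016), np.float64(0.00032634631703296003)])
(array([0.49804309, 0.21297817, 0.21631733]), [np.float64(0.0005436678765444686), np.float64(0.0005436678765444309)])
block
(280, 121) 0.045 [ 0.5722 -0.3745  0.045 ]
(312.5, 119) 0.045 [ 0.4641 -0.4395  0.045 ]
(313.5, 127) 0.045 [ 0.4464 -0.4096  0.045 ]
bench block
(260, 203) 0.022 [ 0.4943 -0.0489  0.022 ]
(277.5, 198.5) 0.022 [ 0.4449 -0.0937  0.022 ]
(283, 216) 0.022 [ 0.3978 -0.0425  0.022 ]
(264, 221) 0.022 [0.4507 0.0056 0.022 ]
beaker
(266, 109) 0.1 [ 0.6308 -0.3672  0.1   ]
```

```bash
cat >> h.py <<'E'
def go(p,phi,verbose=True):
    s=readout.read_state(); Rt=R.from_rotvec(s["eef_rot"]); d=Rt.inv().apply(np.array(p)-s["position"])*1000
    c,sn=np.cos(np.radians(phi)),np.sin(np.radians(phi))
    T=R.from_matrix(np.array([[c,sn,0],[sn,-c,0],[0,0,-1.]]))
    w=np.degrees((Rt.inv()*T).as_rotvec())
    print("t",round(s["clock"],2),"pos",s["position"].round(4),"F",s["ft_force"].round(1),"w",s["gripper_width"].round(4),"\n d(mm)",d.round(1),"w(deg)",w.round(2), "rows",round(max(np.linalg.norm(d)/62.5,np.linalg.norm(w)/10.7),1))
E
python3 - <<'E'
from h import *
for p,a in [((.30,.37,.32),20),((.40,.14,.30),-51)]: go(p,a)
for p in [(200,299),(219,347)]: print(onz("scene",p,.07))
E
```

```text
Traceback (most recent call last):
  File "h.py", line 27, in go
    print("t",round(s["clock"],2),"pos",s["position"].round(4),"F",s["ft_force"].round(1),"w",s["gripper_width"].round(4),"\n d(mm)",d.round(1),"w(deg)",w.round(2), "rows",round(max(np.linalg.norm(d)/62.5,np.linalg.norm(w)/10.7),1))
                                                                                              ^^^^^^^^^^^^^^^^^^^^^^^^
AttributeError: 'float' object has no attribute 'round'
```

```bash
sed -i 's/s\["gripper_width"\].round(4)/round(s["gripper_width"],4)/' h.py
python3 - <<'E'
from h import *
for p,a in [((.30,.37,.32),20),((.40,.14,.30),-51)]: go(p,a)
for p in [(200,299),(219,347)]: print(onz("scene",p,.07))
E
```

```text
t 0.15 pos [0.2017 0.5913 0.205 ] F [-0.4  0.5 -0.2] w 0.0938 
 d(mm) [-177.8  164.5 -114.8] w(deg) [3.000e-02 4.000e-02 5.117e+01] rows 4.8
t 0.15 pos [0.2017 0.5913 0.205 ] F [-0.4  0.5 -0.2] w 0.0938 
 d(mm) [-363.2  333.4  -94.6] w(deg) [6.0000e-02 2.0000e-02 1.2217e+02] rows 11.4
[0.51445996 0.35210397 0.07      ]
[0.38770517 0.45457885 0.07      ]
```

```bash
python3 -m jog '[{"dx":-35,"dy":32,"dz":-40,"wz":10,"grip":1},{"dx":-70,"dy":65,"dz":-75,"wz":20,"grip":1},{"dx":-106,"dy":98,"dz":-95,"wz":30,"grip":1},{"dx":-142,"dy":131,"dz":-110,"wz":40,"grip":1},{"dx":-178,"dy":164,"dz":-115,"wz":51,"grip":1}]' 20
python3 - <<'E'
from h import *
go((.40,.14,.30),-51)
E
```

```text
t 0.15 pos [0.2017 0.5913 0.205 ] F [-0.4  0.5 -0.2] w 0.0938 
 d(mm) [-363.2  333.4  -94.6] w(deg) [6.0000e-02 2.0000e-02 1.2217e+02] rows 11.4schema error: expected keys dx, dy, dz, wx, wy, wz, grip
```

```bash
python3 -m jog '[{"dx":-35,"dy":32,"dz":-40,"wx":0,"wy":0,"wz":10,"grip":1},{"dx":-70,"dy":65,"dz":-75,"wx":0,"wy":0,"wz":20,"grip":1},{"dx":-106,"dy":98,"dz":-95,"wx":0,"wy":0,"wz":30,"grip":1},{"dx":-142,"dy":131,"dz":-110,"wx":0,"wy":0,"wz":40,"grip":1},{"dx":-178,"dy":164,"dz":-115,"wx":0,"wy":0,"wz":51,"grip":1}]' 20
python3 - <<'E'
from h import *
go((.40,.14,.30),-51)
E
```

```text
clock: 0.78
position: [0.3001, 0.3686, 0.321]
eef_rot: [-3.093, -0.548, -0.0]
ft_force: [0.7, 1.1, 0.2]
gripper_width: 0.0475
t 0.78 pos [0.3001 0.3686 0.321 ] F [0.7 1.1 0.2] w 0.0475 
 d(mm) [ 15.4 249.   20.9] w(deg) [-2.000e-02 -1.000e-02  7.108e+01] rows 6.6
```

```bash
python3 -m jog '[{"dx":3,"dy":50,"dz":4,"wx":0,"wy":0,"wz":10.5,"grip":1},{"dx":6,"dy":100,"dz":8,"wx":0,"wy":0,"wz":21,"grip":1},{"dx":9,"dy":150,"dz":12,"wx":0,"wy":0,"wz":31.5,"grip":1},{"dx":12,"dy":200,"dz":16,"wx":0,"wy":0,"wz":42,"grip":1},{"dx":15,"dy":249,"dz":21,"wx":0,"wy":0,"wz":52.5,"grip":1}]' 20
python3 - <<'E'
from h import *
go((.40,.14,.16),-51)
for n in ["scene","side","wrist"]: cv2.imwrite(f"pics/{n}1.png",optics.read_camera(n))
E
```

```text
clock: 1.4
position: [0.4, 0.1382, 0.2999]
eef_rot: [-3.013, 0.886, -0.0]
ft_force: [1.2, 0.4, -0.1]
gripper_width: 0.0009
t 1.4 pos [0.4    0.1382 0.2999] F [ 1.2  0.4 -0.1] w 0.0009 
 d(mm) [ -0.9  -1.4 139.9] w(deg) [-5.000e-02  1.000e-02  1.824e+01] rows 2.2
```

View pics/wrist1.png

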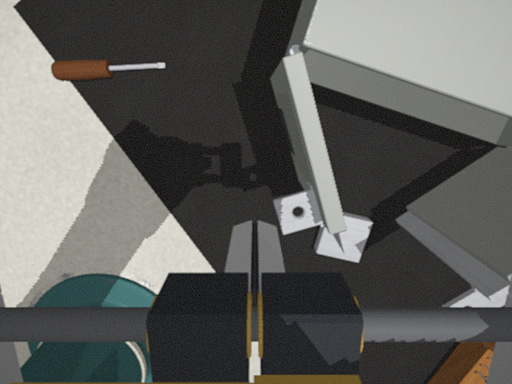

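View pics/side1.png

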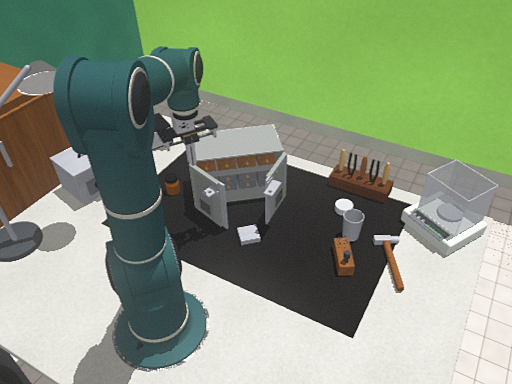

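```bash
python3 - <<'E'
from h import *
# wrist model at current pose (holding)
m=optics.camera_model("wrist")
for uv,z,n in [((303,46),.22,"roof corner R"),((297.5,211.5),.182,"bore R"),((285,59),.214,"leaf outer top near hinge"),((328,234),.214,"outer top near tip"),((302,57),.214,"inner near hinge"),((343,232),.214,"inner near tip")]:
    print(n,onz("wrist",uv,z,m).round(4))
print(tri([ray("wrist",(297.5,211.5),m),ray("scene",(261.8,233.7)),ray("side",(209,191.5))]))
print(tri([ray("wrist",(303,46),m),ray("scene",(221.5,255.5)),ray("side",(192,160.5))]))
E
```

```text
roof corner R [0.4932 0.2167 0.22  ]
bore R [0.421  0.0934 0.182 ]
leaf outer top near hinge [0.4782 0.2166 0.214 ]
outer top near tip [0.4351 0.0724 0.214 ]
inner near hinge [0.4899 0.2108 0.214 ]
inner near tip [0.4472 0.0669 0.214 ]
(array([0.42125147, 0.08999947, 0.17828139]), [np.float64(0.0019379049115664693), np.float64(0.0025626018296714286), np.float64(0.0006849657319074976)])
(array([0.49660159, 0.21426852, 0.2165101 ]), [np.float64(0.0037425538347001766), np.float64(0.0013109767000350763), np.float64(0.0024464004151102253)])
```

```bash
cat >> h.py <<'E'
HR=np.array([.496,.2145]); HF=np.array([.7075,-.0465]); SH=-51.0
def wp(leaf,th,r,off):
    u=lambda a:np.array([np.cos(np.radians(a)),np.sin(np.radians(a))])
    if leaf=="R": a=SH-th; return HR+r*u(a)+off*u(a-90)
    a=SH+180+th; return HF+r*u(a)+off*u(a+90)
E
python3 - <<'E'
from h import *
go((.40,.14,.15),-69)
for th in [56,50,40,30,20,10,5,0]:
    p=wp("R",th,.085,.028); print(th,p.round(4)); go((*p,.15),-51)
E
```

```text
t 1.55 pos [0.4001 0.138  0.2998] F [ 0.1  0.7 -0.2] w 0.0002 
 d(mm) [ -1.1  -1.6 149.8] w(deg) [-1.000e-02  2.000e-02  3.631e+01] rows 3.4
56 [0.4444 0.1414]
t 1.55 pos [0.4001 0.138  0.2998] F [ 0.1  0.7 -0.2] w 0.0002 
 d(mm) [ 35.5 -26.8 149.8] w(deg) [-2.000e-02  1.000e-02  1.831e+01] rows 2.5
50 [0.4523 0.1364]
t 1.55 pos [0.4001 0.138  0.2998] F [ 0.1  0.7 -0.2] w 0.0002 
 d(mm) [ 44.8 -26.8 149.8] w(deg) [-2.000e-02  1.000e-02  1.831e+01] rows 2.5
40 [0.4665 0.13  ]
t 1.55 pos [0.4001 0.138  0.2998] F [ 0.1  0.7 -0.2] w 0.0002 
 d(mm) [ 60.3 -29.1 149.8] w(deg) [-2.000e-02  1.000e-02  1.831e+01] rows 2.6
30 [0.4816 0.1262]
t 1.55 pos [0.4001 0.138  0.2998] F [ 0.1  0.7 -0.2] w 0.0002 
 d(mm) [ 75.1 -34.1 149.8] w(deg) [-2.000e-02  1.000e-02  1.831e+01] rows 2.7
20 [0.4972 0.125 ]
t 1.55 pos [0.4001 0.138  0.2998] F [ 0.1  0.7 -0.2] w 0.0002 
 d(mm) [ 88.8 -41.5 149.8] w(deg) [-2.000e-02  1.000e-02  1.831e+01] rows 2.9
10 [0.5127 0.1266]
t 1.55 pos [0.4001 0.138  0.2998] F [ 0.1  0.7 -0.2] w 0.0002 
 d(mm) [101.  -51.2 149.8] w(deg) [-2.000e-02  1.000e-02  1.831e+01] rows 3.0
5 [0.5203 0.1284]
t 1.55 pos [0.4001 0.138  0.2998] F [ 0.1  0.7 -0.2] w 0.0002 
 d(mm) [106.4 -56.8 149.8] w(deg) [-2.000e-02  1.000e-02  1.831e+01] rows 3.1
0 [0.5277 0.1308]
t 1.55 pos [0.4001 0.138  0.2998] F [ 0.1  0.7 -0.2] w 0.0002 
 d(mm) [111.3 -62.9 149.8] w(deg) [-2.000e-02  1.000e-02  1.831e+01] rows 3.2
```

```bash
python3 -m jog '[{"dx":0,"dy":0,"dz":50,"wx":0,"wy":0,"wz":9,"grip":1},{"dx":0,"dy":0,"dz":100,"wx":0,"wy":0,"wz":18.3,"grip":1},{"dx":-1,"dy":-2,"dz":150,"wx":0,"wy":0,"wz":18.3,"grip":1},{"dx":-1,"dy":-2,"dz":150,"wx":0,"wy":0,"wz":18.3,"grip":1}]' 20
python3 - <<'E'
from h import *
for th in [50,40,30,20,10,5,0]:
    p=wp("R",th,.085,.028); print(th,p.round(4)); go((*p,.15),-51)
E
```

```text
clock: 2.05
position: [0.3984, 0.1401, 0.1479]
eef_rot: [2.833, -1.347, -0.005]
ft_force: [0.7, -0.3, 0.5]
gripper_width: 0.0008
50 [0.4523 0.1364]
t 2.05 pos [0.3984 0.1401 0.1479] F [ 0.7 -0.3  0.5] w 0.0008 
 d(mm) [ 36.9 -39.4  -2.4] w(deg) [0.31 0.03 0.14] rows 0.9
40 [0.4665 0.13  ]
t 2.05 pos [0.3984 0.1401 0.1479] F [ 0.7 -0.3  0.5] w 0.0008 
 d(mm) [ 50.8 -46.4  -2.4] w(deg) [0.31 0.03 0.14] rows 1.1
30 [0.4816 0.1262]
t 2.05 pos [0.3984 0.1401 0.1479] F [ 0.7 -0.3  0.5] w 0.0008 
 d(mm) [ 63.3 -55.7  -2.5] w(deg) [0.31 0.03 0.14] rows 1.4
20 [0.4972 0.125 ]
t 2.05 pos [0.3984 0.1401 0.1479] F [ 0.7 -0.3  0.5] w 0.0008 
 d(mm) [ 74.1 -67.1  -2.5] w(deg) [0.31 0.03 0.14] rows 1.6
10 [0.5127 0.1266]
t 2.05 pos [0.3984 0.1401 0.1479] F [ 0.7 -0.3  0.5] w 0.0008 
 d(mm) [ 82.6 -80.1  -2.6] w(deg) [0.31 0.03 0.14] rows 1.8
5 [0.5203 0.1284]
t 2.05 pos [0.3984 0.1401 0.1479] F [ 0.7 -0.3  0.5] w 0.0008 
 d(mm) [ 86.  -87.1  -2.6] w(deg) [0.31 0.03 0.14] rows 2.0
0 [0.5277 0.1308]
t 2.05 pos [0.3984 0.1401 0.1479] F [ 0.7 -0.3  0.5] w 0.0008 
 d(mm) [ 88.8 -94.4  -2.7] w(deg) [0.31 0.03 0.14] rows 2.1
```

Go slowly to the contact, along the arc.

```bash
python3 -m jog '[{"dx":20,"dy":-20,"dz":-2,"wx":0,"wy":0,"wz":0,"grip":1},{"dx":37,"dy":-37,"dz":-2,"wx":0,"wy":0,"wz":0,"grip":1},{"dx":44,"dy":-42,"dz":-2,"wx":0,"wy":0,"wz":0,"grip":1},{"dx":51,"dy":-47,"dz":-2,"wx":0,"wy":0,"wz":0,"grip":1},{"dx":57,"dy":-51,"dz":-2,"wx":0,"wy":0,"wz":0,"grip":1}]'
python3 - <<'E'
from h import *
for th in [30,20,10,5,0]:
    p=wp("R",th,.085,.028); print(th,p.round(4)); go((*p,.15),-51)
cv2.imwrite("pics/wrist2.png",optics.read_camera("wrist"))
E
```

```text
clock: 2.68
position: [0.4741, 0.1285, 0.1501]
eef_rot: [2.834, -1.346, -0.005]
ft_force: [-3.7, 1.0, -0.5]
gripper_width: -0.0001
30 [0.4816 0.1262]
t 2.67 pos [0.4741 0.1285 0.1501] F [-3.7  1.  -0.5] w -0.0001 
 d(mm) [ 6.6 -4.4  0.1] w(deg) [0.28 0.06 0.18] rows 0.1
20 [0.4972 0.125 ]
t 2.67 pos [0.4741 0.1285 0.1501] F [-3.7  1.  -0.5] w -0.0001 
 d(mm) [ 17.3 -15.8   0. ] w(deg) [0.28 0.06 0.18] rows 0.4
10 [0.5127 0.1266]
t 2.67 pos [0.4741 0.1285 0.1501] F [-3.7  1.  -0.5] w -0.0001 
 d(mm) [ 25.9 -28.8  -0. ] w(deg) [0.28 0.06 0.18] rows 0.6
5 [0.5203 0.1284]
t 2.67 pos [0.4741 0.1285 0.1501] F [-3.7  1.  -0.5] w -0.0001 
 d(mm) [ 29.3 -35.8  -0.1] w(deg) [0.28 0.06 0.18] rows 0.7
0 [0.5277 0.1308]
t 2.67 pos [0.4741 0.1285 0.1501] F [-3.7  1.  -0.5] w -0.0001 
 d(mm) [ 32.1 -43.1  -0.1] w(deg) [0.28 0.06 0.18] rows 0.9
```

View pics/wrist2.png

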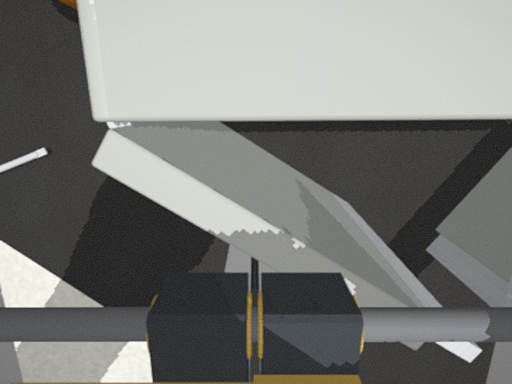

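```bash
python3 -m jog '[{"dx":7,"dy":-5,"dz":0,"wx":0,"wy":0,"wz":0,"grip":1},{"dx":13,"dy":-11,"dz":0,"wx":0,"wy":0,"wz":0,"grip":1},{"dx":18,"dy":-17,"dz":0,"wx":0,"wy":0,"wz":0,"grip":1},{"dx":22,"dy":-23,"dz":0,"wx":0,"wy":0,"wz":0,"grip":1},{"dx":26,"dy":-29,"dz":0,"wx":0,"wy":0,"wz":0,"grip":1}]'
python3 -m jog '[{"dx":1,"dy":-4,"dz":0,"wx":0,"wy":0,"wz":0,"grip":1},{"dx":2,"dy":-8,"dz":0,"wx":0,"wy":0,"wz":0,"grip":1},{"dx":3,"dy":-11,"dz":0,"wx":0,"wy":0,"wz":0,"grip":1}]'
python3 - <<'E'
from h import *
for th in [5,0]:
    p=wp("R",th,.085,.028); print(th,p.round(4)); go((*p,.15),-51)
cv2.imwrite("pics/wrist3.png",optics.read_camera("wrist"))
E
```

```text
clock: 3.35
position: [0.5142, 0.1262, 0.1498]
eef_rot: [2.833, -1.347, -0.004]
ft_force: [-3.4, 0.5, -0.3]
gripper_width: 0.0002
clock: 3.72
position: [0.5248, 0.1308, 0.1498]
eef_rot: [2.833, -1.347, -0.004]
ft_force: [-2.6, -2.0, 0.4]
gripper_width: 0.0009
5 [0.5203 0.1284]
t 3.73 pos [0.5248 0.1308 0.1498] F [-2.6 -2.   0.4] w 0.0009 
 d(mm) [-1.   5.  -0.2] w(deg) [0.28 0.01 0.14] rows 0.1
0 [0.5277 0.1308]
t 3.73 pos [0.5248 0.1308 0.1498] F [-2.6 -2.   0.4] w 0.0009 
 d(mm) [ 1.8 -2.3 -0.2] w(deg) [0.28 0.01 0.14] rows 0.0
```

View pics/wrist3.png

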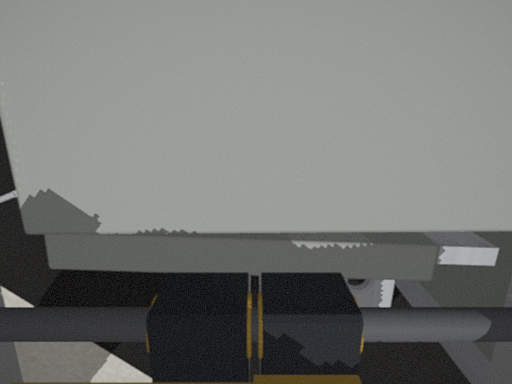

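Nearly shut (leaf edge still slightly slanted, rows 268→278). Small steps until the force rises.

```bash
for i in 1; do python3 -m jog '[{"dx":0,"dy":-2,"dz":0,"wx":0,"wy":0,"wz":0,"grip":1},{"dx":0,"dy":-4,"dz":0,"wx":0,"wy":0,"wz":0,"grip":1}]'; done
python3 -m jog '[{"dx":0,"dy":-1.5,"dz":0,"wx":0,"wy":0,"wz":0,"grip":1},{"dx":0,"dy":-3,"dz":0,"wx":0,"wy":0,"wz":0,"grip":1}]'
```

```text
clock: 4.03
position: [0.5282, 0.1333, 0.1498]
eef_rot: [2.833, -1.347, -0.003]
ft_force: [-10.1, -11.7, 5.3]
gripper_width: 0.0002
clock: 4.28
position: [0.5281, 0.1332, 0.1497]
eef_rot: [2.828, -1.347, -0.01]
ft_force: [-32.6, -19.1, 28.3]
gripper_width: 0.0004
```

```bash
python3 -m jog '[{"dx":0,"dy":10,"dz":0,"wx":0,"wy":0,"wz":0,"grip":1},{"dx":0,"dy":50,"dz":-20,"wx":0,"wy":0,"wz":0,"grip":1},{"dx":0,"dy":80,"dz":-70,"wx":0,"wy":0,"wz":0,"grip":1},{"dx":0,"dy":80,"dz":-120,"wx":0,"wy":0,"wz":0,"grip":1},{"dx":0,"dy":80,"dz":-120,"wx":0,"wy":0,"wz":0,"grip":1}]'
python3 - <<'E'
from h import *
for n in ["scene","wrist"]: cv2.imwrite(f"pics/{n}4.png",optics.read_camera(n))
for th in [58,50,45,40,30,20,10,0]:
    p=wp("F",th,.105,.028); print(th,p.round(4))
E
```

```text
clock: 4.9
position: [0.4686, 0.0839, 0.274]
eef_rot: [2.834, -1.349, -0.004]
ft_force: [0.8, 0.5, 0.2]
gripper_width: 0.0002
58 [ 0.6067 -0.0871]
50 [ 0.602  -0.0727]
45 [ 0.6001 -0.0634]
40 [ 0.5991 -0.054 ]
30 [ 0.5994 -0.035 ]
20 [ 0.6031 -0.0164]
10 [0.6099 0.0013]
0 [0.6197 0.0175]
```

View pics/wrist4.png

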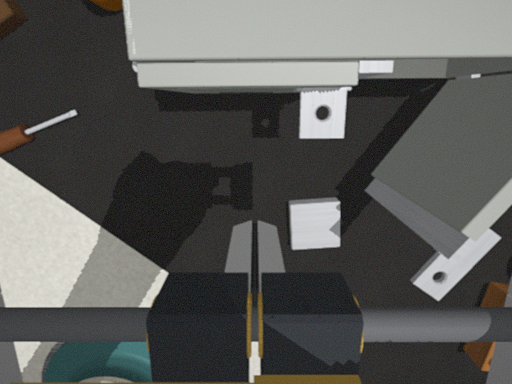

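```bash
python3 - <<'E'
from h import *
m=optics.camera_model("wrist")
print("boreR closed",onz("wrist",(322.5,113),.182,m).round(4), "boreF",onz("wrist",(440,277),.19,m).round(4))
go((.60,-.125,.27),-51)
E
```

```text
boreR closed [0.5537 0.0837 0.182 ] boreF [ 0.5132 -0.0948  0.19  ]
t 5.0 pos [0.4672 0.0838 0.2706] F [-0.2  0.9 -0.2] w 0.0002 
 d(mm) [245.8  28.6   0.3] w(deg) [0.54 0.12 0.11] rows 4.0
```

```bash
python3 -m jog '[{"dx":60,"dy":7,"dz":-10,"wx":0.3,"wy":0,"wz":0,"grip":1},{"dx":120,"dy":14,"dz":-10,"wx":0.5,"wy":0,"wz":0,"grip":1},{"dx":180,"dy":21,"dz":-10,"wx":0.5,"wy":0,"wz":0,"grip":1},{"dx":240,"dy":28,"dz":-10,"wx":0.5,"wy":0,"wz":0,"grip":1},{"dx":246,"dy":29,"dz":0,"wx":0.5,"wy":0,"wz":0,"grip":1}]'
python3 - <<'E'
from h import *
for n in ["wrist"]: cv2.imwrite(f"pics/{n}5.png",optics.read_camera(n))
E
```

```text
clock: 5.62
position: [0.6003, -0.1295, 0.2684]
eef_rot: [2.831, -1.355, -0.004]
ft_force: [-1.2, -0.3, 0.0]
gripper_width: 0.0004
```

View pics/wrist5.png

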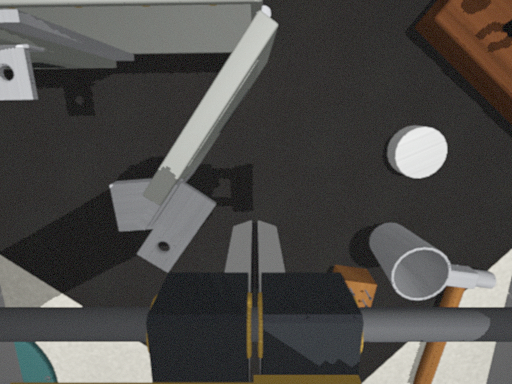

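```bash
python3 - <<'E'
from h import *
m=optics.camera_model("wrist")
for uv in [(276,24),(178,180),(147,196),(262,12)]: print(onz("wrist",uv,.214,m).round(4))
print(onz("wrist",(164,246),.19,m).round(4), "fingertip px", proj("wrist",[.6003,-.1295,.2684],m),proj("wrist",[.6003,-.1295,.15],m))
go((.605,-.125,.15),-51)
E
```

```text
[ 0.7056 -0.0598  0.214 ]
[ 0.5798 -0.0705  0.214 ]
[ 0.5551 -0.0596  0.214 ]
[ 0.7053 -0.0483  0.214 ]
[ 0.5158 -0.0942  0.19  ] fingertip px [[258.00292514 236.39517246]] [[256.8994374  185.55623405]]
t 5.67 pos [ 0.5994 -0.1277  0.2668] F [-1.4  0.3 -2.7] w 0.0005 
 d(mm) [  1.8  -6.6 116.8] w(deg) [ 0.27  0.2  -0.07] rows 1.9
```

```bash
python3 -m jog '[{"dx":0,"dy":0,"dz":58,"wx":0,"wy":0,"wz":0,"grip":1},{"dx":0,"dy":-3,"dz":117,"wx":0.3,"wy":0.2,"wz":0,"grip":1},{"dx":0,"dy":-4,"dz":117,"wx":0.3,"wy":0.2,"wz":0,"grip":1}]'
python3 - <<'E'
from h import *
for th in [62,56,50,40,30,20,10,5,0]:
    p=wp("F",th,.105,.025); print(th); go((*p,.15),-51)
E
```

```text
clock: 6.05
position: [0.5992, -0.1232, 0.1462]
eef_rot: [2.834, -1.352, -0.011]
ft_force: [0.4, 0.7, 1.3]
gripper_width: 0.0003
62
t 6.05 pos [ 0.5992 -0.1232  0.1462] F [0.4 0.7 1.3] w 0.0003 
 d(mm) [-18.7 -27.9  -3.8] w(deg) [0.26 0.32 0.  ] rows 0.5
56
t 6.05 pos [ 0.5992 -0.1232  0.1462] F [0.4 0.7 1.3] w 0.0003 
 d(mm) [-29.4 -31.4  -3.8] w(deg) [0.26 0.32 0.  ] rows 0.7
50
t 6.05 pos [ 0.5992 -0.1232  0.1462] F [0.4 0.7 1.3] w 0.0003 
 d(mm) [-39.8 -35.9  -3.7] w(deg) [0.26 0.32 0.  ] rows 0.9
40
t 6.05 pos [ 0.5992 -0.1232  0.1462] F [0.4 0.7 1.3] w 0.0003 
 d(mm) [-55.8 -45.7  -3.7] w(deg) [0.26 0.32 0.  ] rows 1.2
30
t 6.05 pos [ 0.5992 -0.1232  0.1462] F [0.4 0.7 1.3] w 0.0003 
 d(mm) [-69.9 -58.2  -3.7] w(deg) [0.26 0.32 0.  ] rows 1.5
20
t 6.05 pos [ 0.5992 -0.1232  0.1462] F [0.4 0.7 1.3] w 0.0003 
 d(mm) [-81.6 -73.   -3.7] w(deg) [0.26 0.32 0.  ] rows 1.8
10
t 6.05 pos [ 0.5992 -0.1232  0.1462] F [0.4 0.7 1.3] w 0.0003 
 d(mm) [-90.5 -89.5  -3.7] w(deg) [0.26 0.32 0.  ] rows 2.0
5
t 6.05 pos [ 0.5992 -0.1232  0.1462] F [0.4 0.7 1.3] w 0.0003 
 d(mm) [-93.9 -98.3  -3.7] w(deg) [0.26 0.32 0.  ] rows 2.2
0
t 6.05 pos [ 0.5992 -0.1232  0.1462] F [0.4 0.7 1.3] w 0.0003 
 d(mm) [ -96.4 -107.4   -3.7] w(deg) [0.26 0.32 0.  ] rows 2.3
```

```bash
python3 -m jog '[{"dx":-14,"dy":-25,"dz":-3,"wx":0,"wy":0,"wz":0,"grip":1},{"dx":-29,"dy":-31,"dz":-3,"wx":0,"wy":0,"wz":0,"grip":1},{"dx":-40,"dy":-36,"dz":-3,"wx":0,"wy":0,"wz":0,"grip":1},{"dx":-48,"dy":-41,"dz":-3,"wx":0,"wy":0,"wz":0,"grip":1},{"dx":-56,"dy":-46,"dz":-3,"wx":0,"wy":0,"wz":0,"grip":1}]'
python3 -m jog '[{"dx":-7,"dy":-6,"dz":0,"wx":0,"wy":0,"wz":0,"grip":1},{"dx":-14,"dy":-13,"dz":0,"wx":0,"wy":0,"wz":0,"grip":1},{"dx":-20,"dy":-20,"dz":0,"wx":0,"wy":0,"wz":0,"grip":1},{"dx":-26,"dy":-28,"dz":0,"wx":0,"wy":0,"wz":0,"grip":1}]'
python3 - <<'E'
from h import *
for th in [20,10,5,0]:
    p=wp("F",th,.105,.025); print(th); go((*p,.15),-51)
cv2.imwrite("pics/wrist6.png",optics.read_camera("wrist"))
E
```

```text
clock: 6.68
position: [0.5996, -0.0506, 0.1497]
eef_rot: [2.834, -1.353, -0.01]
ft_force: [0.4, -3.1, -0.2]
gripper_width: 0.0003
clock: 7.18
position: [0.6051, -0.0122, 0.1496]
eef_rot: [2.833, -1.353, -0.011]
ft_force: [0.0, -2.5, 0.0]
gripper_width: 0.0008
20
t 7.17 pos [ 0.6051 -0.0122  0.1496] F [ 0.  -2.5  0. ] w 0.0008 
 d(mm) [ 1.   1.3 -0.4] w(deg) [ 0.26  0.3  -0.04] rows 0.0
10
t 7.17 pos [ 0.6051 -0.0122  0.1496] F [ 0.  -2.5  0. ] w 0.0008 
 d(mm) [ -8.  -15.2  -0.4] w(deg) [ 0.26  0.3  -0.04] rows 0.3
5
t 7.17 pos [ 0.6051 -0.0122  0.1496] F [ 0.  -2.5  0. ] w 0.0008 
 d(mm) [-11.4 -24.   -0.4] w(deg) [ 0.26  0.3  -0.04] rows 0.4
0
t 7.17 pos [ 0.6051 -0.0122  0.1496] F [ 0.  -2.5  0. ] w 0.0008 
 d(mm) [-13.9 -33.   -0.4] w(deg) [ 0.26  0.3  -0.04] rows 0.6
```

View pics/wrist6.png

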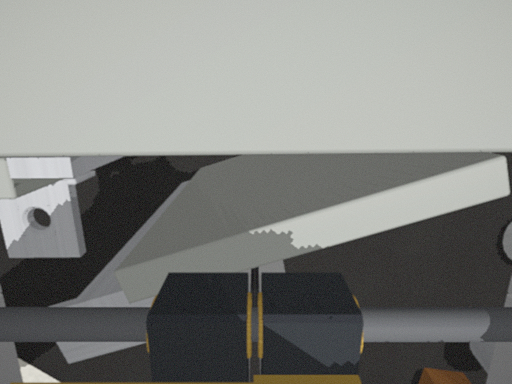

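```bash
python3 -m jog '[{"dx":-4,"dy":-8,"dz":0,"wx":0,"wy":0,"wz":0,"grip":1},{"dx":-8,"dy":-15,"dz":0,"wx":0,"wy":0,"wz":0,"grip":1},{"dx":-11,"dy":-22,"dz":0,"wx":0,"wy":0,"wz":0,"grip":1},{"dx":-13,"dy":-28,"dz":0,"wx":0,"wy":0,"wz":0,"grip":1}]'
python3 -m jog '[{"dx":-1,"dy":-2,"dz":0,"wx":0,"wy":0,"wz":0,"grip":1},{"dx":-1,"dy":-4,"dz":0,"wx":0,"wy":0,"wz":0,"grip":1}]'
python3 - <<'E'
from h import *
go((*wp("F",0,.105,.025),.15),-51)
cv2.imwrite("pics/wrist7.png",optics.read_camera("wrist"))
E
```

```text
clock: 7.72
position: [0.6192, 0.0176, 0.1495]
eef_rot: [2.835, -1.351, -0.011]
ft_force: [-0.8, -2.8, 0.4]
gripper_width: 0.0004
clock: 7.98
position: [0.621, 0.0208, 0.1493]
eef_rot: [2.834, -1.35, -0.013]
ft_force: [-14.6, -5.2, 9.8]
gripper_width: 0.0004
t 7.97 pos [0.621  0.0208 0.1493] F [-14.6  -5.2   9.8] w 0.0004 
 d(mm) [ 1.8  0.2 -0.7] w(deg) [0.31 0.39 0.06] rows 0.0
```

View pics/wrist7.png

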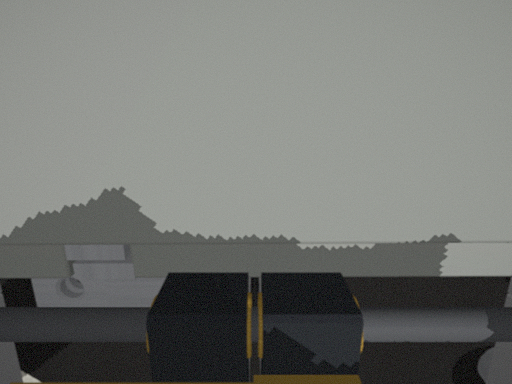

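Contact with the stop; a bit more push, then back off and look.

```bash
python3 -m jog '[{"dx":0,"dy":-2,"dz":0,"wx":0,"wy":0,"wz":0,"grip":1},{"dx":0,"dy":-3.5,"dz":0,"wx":0,"wy":0,"wz":0,"grip":1}]'
python3 -m jog '[{"dx":0,"dy":12,"dz":0,"wx":0,"wy":0,"wz":0,"grip":1},{"dx":0,"dy":50,"dz":-20,"wx":0,"wy":0,"wz":0,"grip":1},{"dx":-30,"dy":90,"dz":-70,"wx":0,"wy":0,"wz":0,"grip":1},{"dx":-60,"dy":110,"dz":-120,"wx":-0.3,"wy":0.3,"wz":0,"grip":0},{"dx":-60,"dy":110,"dz":-130,"wx":-0.3,"wy":0.3,"wz":0,"grip":0}]'
python3 - <<'E'
from h import *
for n in ["scene","wrist"]: cv2.imwrite(f"pics/{n}8.png",optics.read_camera(n))
go((.5,0,.28),-51)
E
```

```text
clock: 8.28
position: [0.6208, 0.0209, 0.1493]
eef_rot: [2.83, -1.351, -0.022]
ft_force: [-34.2, -12.2, 22.1]
gripper_width: 0.0007
clock: 8.9
position: [0.4989, -0.0012, 0.2838]
eef_rot: [2.828, -1.349, -0.015]
ft_force: [0.8, -0.1, -0.3]
gripper_width: 0.017
t 9.0 pos [ 0.5001 -0.0012  0.2825] F [ 0.2 -0.5  0.5] w 0.0248 
 d(mm) [-0.9 -0.7  2.5] w(deg) [0.73 0.25 0.  ] rows 0.1
```

View pics/wrist8.png

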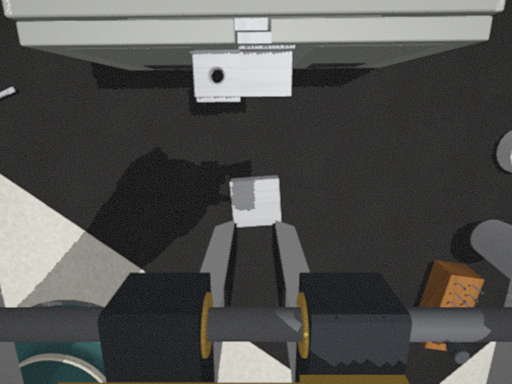

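```bash
python3 - <<'E'
from h import *
im=cv2.imread("pics/scene8.png"); w=cv2.imread("pics/wrist8.png")
a=cv2.resize(im[60:210,200:350],None,fx=4,fy=4,interpolation=cv2.INTER_CUBIC)
b=cv2.resize(w[30:120,180:310],None,fx=3,fy=3,interpolation=cv2.INTER_CUBIC)
c=np.zeros((600,800,3),np.uint8); c[:600,:600]=a; c[:270,600:800]=b[:270,:200]
cv2.imwrite("pics/c8.png",c)
g=cv2.cvtColor(w,cv2.COLOR_BGR2GRAY)[60:90,203:233]; ys,xs=np.where(g<90); print(xs.mean()+203,ys.mean()+60,len(xs),xs.min()+203,xs.max()+203,ys.min()+60,ys.max()+60)
E
```

```text
217.1025641025641 75.74358974358974 117 212 223 70 82
```

View pics/c8.png

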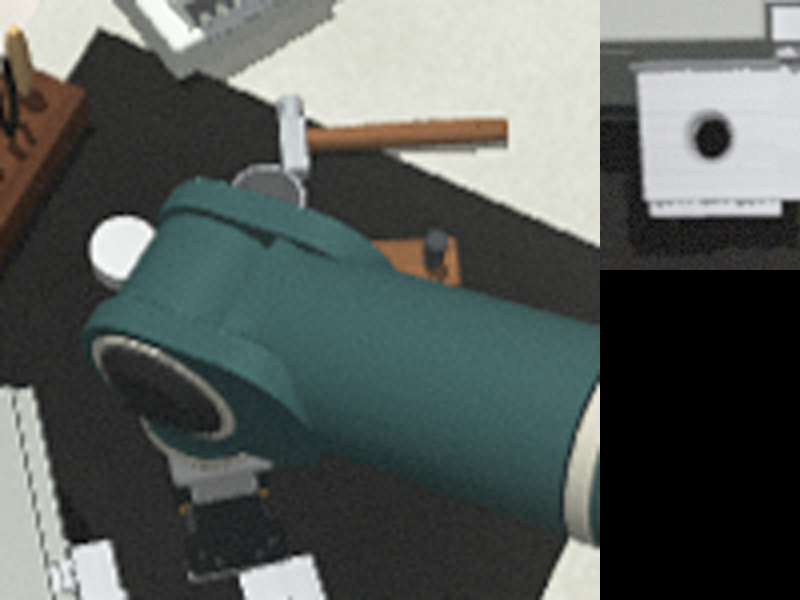

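```bash
python3 - <<'E'
from h import *
m=optics.camera_model("wrist"); print(onz("wrist",(217.1,75.6),.19,m).round(4), m["origin"])
go((.415,-.45,.25),-59)
E
```

```text
[0.5555 0.0822 0.19  ] [0.56153645 0.04810096 0.45994709]
t 9.0 pos [ 0.5001 -0.0012  0.2825] F [ 0.2 -0.5  0.5] w 0.0248 
 d(mm) [295.4 348.2  35.6] w(deg) [0.75 0.2  8.  ] rows 7.3
```

```bash
python3 -m jog '[{"dx":38,"dy":45,"dz":4,"wx":0,"wy":0,"wz":1,"grip":-0.2},{"dx":76,"dy":90,"dz":8,"wx":0,"wy":0,"wz":2,"grip":-0.2},{"dx":114,"dy":135,"dz":12,"wx":0.2,"wy":0,"wz":3,"grip":-0.2},{"dx":152,"dy":180,"dz":16,"wx":0.3,"wy":0,"wz":4,"grip":-0.2},{"dx":190,"dy":225,"dz":20,"wx":0.4,"wy":0,"wz":5,"grip":-0.2}]'
python3 -m jog '[{"dx":36,"dy":42,"dz":4,"wx":0,"wy":0,"wz":1,"grip":-0.2},{"dx":70,"dy":82,"dz":8,"wx":0,"wy":0,"wz":2,"grip":-0.2},{"dx":103,"dy":120,"dz":14,"wx":0.2,"wy":0,"wz":3,"grip":-0.2},{"dx":103,"dy":120,"dz":14,"wx":0.3,"wy":0.1,"wz":3,"grip":-0.2}]'
python3 - <<'E'
from h import *
for n in ["scene","wrist","side"]: cv2.imwrite(f"pics/{n}9.png",optics.read_camera(n))
go((.415,-.45,.25),-59)
E
```

```text
clock: 9.62
position: [0.4441, -0.2925, 0.2629]
eef_rot: [2.77, -1.473, -0.011]
ft_force: [0.4, 1.3, -0.5]
gripper_width: 0.0562
clock: 10.12
position: [0.399, -0.4488, 0.2468]
eef_rot: [2.726, -1.554, -0.01]
ft_force: [0.5, 0.8, 0.0]
gripper_width: 0.0562
t 10.28 pos [ 0.4023 -0.4447  0.248 ] F [ 0.1  0.1 -0.5] w 0.0563 
 d(mm) [11.1 -8.2 -2.1] w(deg) [0.2  0.21 0.01] rows 0.2
```

View pics/wrist9.png

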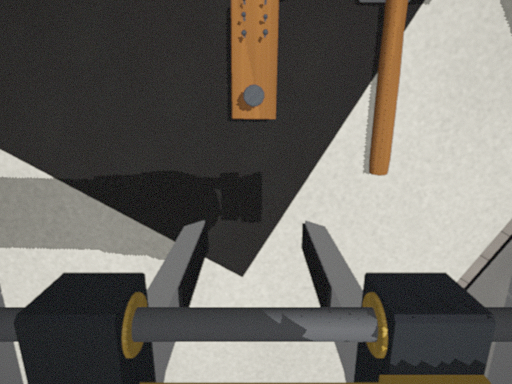

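View pics/scene9.png

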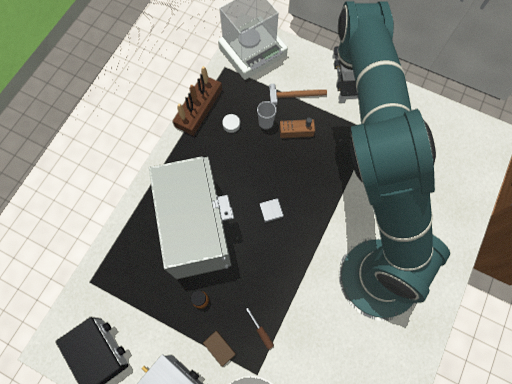

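View pics/side9.png

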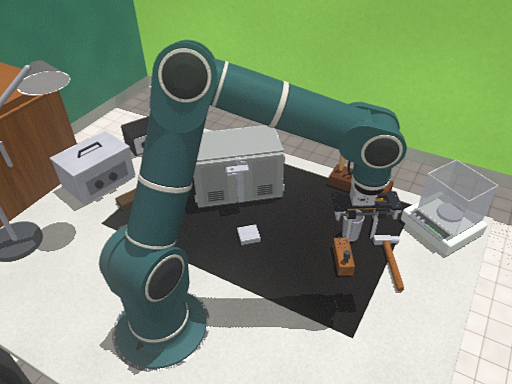

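```bash
python3 - <<'E'
from h import *
def crop(n,a,b,c,d,s,o):
    im=cv2.imread(f"pics/{n}.png"); cv2.imwrite(o,cv2.resize(im[b:b+d,a:a+c],None,fx=s,fy=s,interpolation=cv2.INTER_CUBIC)); return im
A=crop("scene9",200,185,50,45,8,"pics/a.png");B=crop("side9",215,150,50,45,8,"pics/b.png")
C=crop("wrist9",225,70,60,60,8,"pics/c.png");D=crop("side9",330,230,30,50,8,"pics/d.png");E=crop("scene9",275,112,45,35,8,"pics/e.png")
c=np.zeros((600,800,3),np.uint8)
for f,x,y in [("a",0,0),("b",400,0)]:
    i=cv2.imread(f"pics/{f}.png"); h,w=i.shape[:2]; c[y:y+h,x:x+w]=i[:600-y,:800-x]
cv2.imwrite("pics/q1.png",c[:360]); c[:]=0
i=cv2.imread("pics/c.png"); c[:480,:480]=i; i=cv2.imread("pics/d.png"); c[:400,500:740]=i
cv2.imwrite("pics/q2.png",c); 
E
```

```text
(no output)
```

View pics/q1.png

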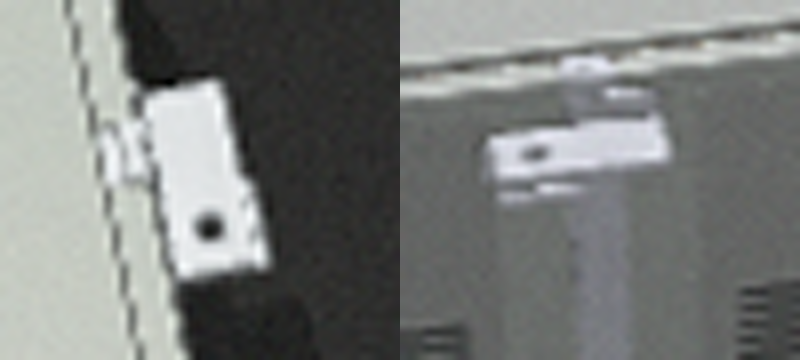

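View pics/q2.png

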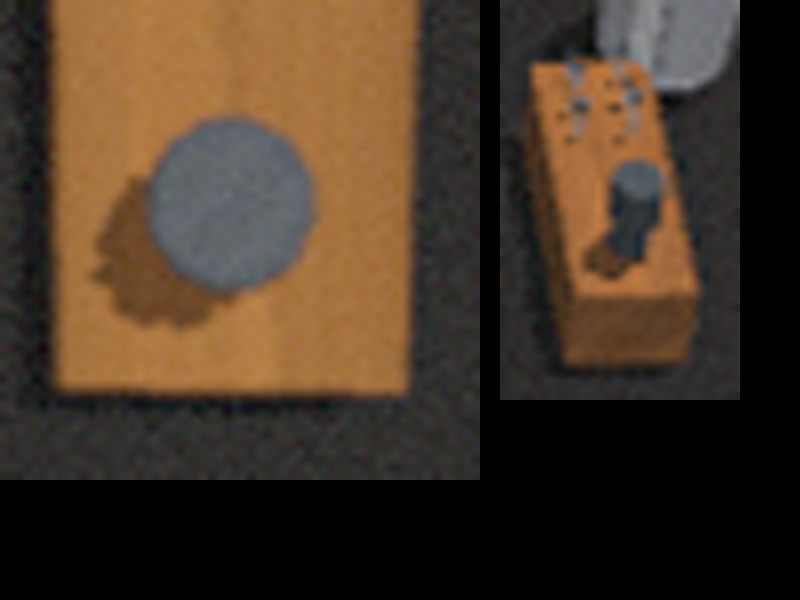

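View pics/e.png

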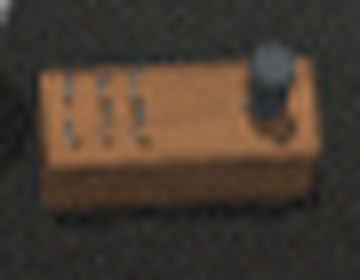

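```bash
python3 - <<'E'
from h import *
m=optics.camera_model("wrist")
o=np.array([0.56153645,0.04810096,0.45994709]); d=np.array([.5555,.0822,.19])-o; d/=np.linalg.norm(d)
rb=[(o,d),ray("scene",(225.7,213.1)),ray("side",(231.7,168.7))]
print("bore",tri(rb)); 
for r in rb: print((r[0]+r[1]*(.19-r[0][2])/r[1][2]).round(4))
rk=[ray("wrist",(253.6,94.9),m),ray("scene",(308.9,119.8)),ray("side",(346.7,252.1))]
print("knob",tri(rk))
for r in rk: print((r[0]+r[1]*(.088-r[0][2])/r[1][2]).round(4))
L=[onz("wrist",(231.3,76),.045,m),onz("wrist",(231.8,117),.045,m),onz("wrist",(276.9,76),.045,m),onz("wrist",(275.8,117),.045,m)]
for p in L: print(p.round(4))
e=(L[0]+L[2])/2-(L[1]+L[3])/2; print("block yaw",np.degrees(np.arctan2(e[1],e[0])), np.linalg.norm(L[1]-L[3]))
bc=(onz("wrist",(231.8,118.7),.045,m)+onz("wrist",(275.7,118.7),.045,m))/2; u=e/np.linalg.norm(e); print("bore from block", bc+.025*u)
E
```

```text
bore (array([0.55553549, 0.08200105, 0.18828284]), [np.float64(0.00041894099070304025), np.float64(0.00014408113428044525), np.float64(0.00030531455942094007)])
[0.5555 0.0822 0.19  ]
[0.5552 0.0823 0.19  ]
[0.5537 0.0804 0.19  ]
knob (array([ 0.47068923, -0.40351026,  0.08665754]), [np.float64(0.003246097962877094), np.float64(0.0025433675544056767), np.float64(0.0017501385034932764)])
[ 0.4727 -0.401   0.088 ]
[ 0.4699 -0.4055  0.088 ]
[ 0.4672 -0.4045  0.088 ]
[ 0.4778 -0.3686  0.045 ]
[ 0.4392 -0.3914  0.045 ]
[ 0.504  -0.4124  0.045 ]
[ 0.4654 -0.4351  0.045 ]
block yaw 30.503178876205826 0.050909732476654215
bore from block [ 0.47217403 -0.40148091  0.045     ]
```

```bash
python3 - <<'E'
from h import *
im=optics.read_camera("wrist"); m=optics.camera_model("wrist"); print(readout.read_state()["position"],readout.read_state()["qvel"].round(3))
cv2.imwrite("pics/wrist10.png",im)
# knob: grey-blue vs orange block
hsv=cv2.cvtColor(im,cv2.COLOR_BGR2HSV); 
roi=np.zeros(im.shape[:2],np.uint8); roi[80:112,238:272]=1
mk=((hsv[...,0]>85)&(hsv[...,2]>75)&(roi>0)).astype(np.uint8)
n,lab,st,ce=cv2.connectedComponentsWithStats(mk); i=1+np.argmax(st[1:,4]); print(st[i],ce[i])
uv=ce[i]
rk=[ray("wrist",uv,m),ray("scene",(308.9,119.8)),ray("side",(346.7,252.1))]
print("knob",tri(rk))
for r in rk: print((r[0]+r[1]*(.088-r[0][2])/r[1][2]).round(4))
E
```

```text
[ 0.40268486 -0.44423696  0.24844408] [-0.015 -0.016  0.003 -0.002  0.003  0.004 -0.001]
[245  88  20  21 315] [254.47619048  98.17142857]
knob (array([ 0.46992243, -0.40419846,  0.08692086]), [np.float64(0.001656359478569034), np.float64(0.0016884373647751223), np.float64(0.0013133679308695249)])
[ 0.4709 -0.4029  0.088 ]
[ 0.4699 -0.4055  0.088 ]
[ 0.4672 -0.4045  0.088 ]
```

```bash
python3 - <<'E'
from h import *
go((.4700,-.4037,.15),-59.5)
E
```

```text
t 10.32 pos [ 0.4027 -0.4442  0.2484] F [ 0.8  0.5 -0.8] w 0.0562 
 d(mm) [  0.3 -78.9  98.2] w(deg) [0.17 0.18 0.56] rows 2.0
```

```bash
python3 -m jog '[{"dx":0,"dy":-50,"dz":25,"wx":0,"wy":0,"wz":0.5,"grip":-0.2},{"dx":0,"dy":-79,"dz":60,"wx":0.2,"wy":0.2,"wz":0.5,"grip":-0.2},{"dx":0.3,"dy":-79,"dz":98,"wx":0.2,"wy":0.2,"wz":0.5,"grip":-0.2},{"dx":0.3,"dy":-79,"dz":98,"wx":0.2,"wy":0.2,"wz":0.5,"grip":-0.2}]'
python3 - <<'E'
from h import *
for n in ["wrist","side","scene"]: cv2.imwrite(f"pics/{n}11.png",optics.read_camera(n))
go((.4700,-.4037,.0575),-59.5)
E
```

```text
clock: 10.82
position: [0.4699, -0.4015, 0.1482]
eef_rot: [-2.729, 1.554, 0.006]
ft_force: [-0.8, -0.6, 0.5]
gripper_width: 0.0566
t 10.97 pos [ 0.4705 -0.404   0.1519] F [ 0.5 -0.7 -0.1] w 0.0562 
 d(mm) [-0.7  0.4 94.4] w(deg) [-0.07 -0.11  0.07] rows 1.5
```

View pics/wrist11.png

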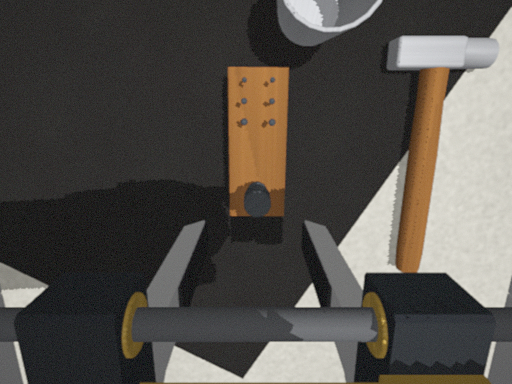

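View pics/side11.png

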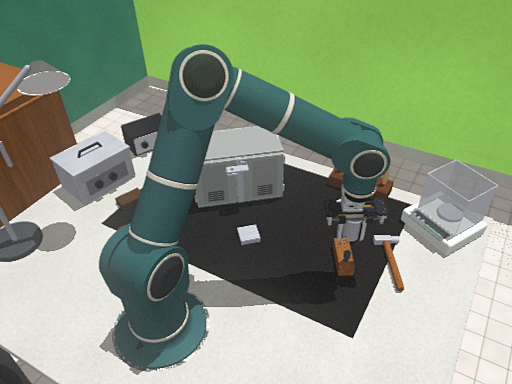

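```bash
python3 - <<'E'
from h import *
im=optics.read_camera("wrist"); m=optics.camera_model("wrist"); print(readout.read_state()["position"].round(4))
cv2.imwrite("pics/k.png",cv2.resize(im[160:240,220:300],None,fx=6,fy=6,interpolation=cv2.INTER_CUBIC))
print(proj("wrist",[[.47,-.4037,.088],[.47,-.4037,.065]],m))
E
```

```text
[ 0.4706 -0.4042  0.152 ]
[[253.30696598 202.87683479]
 [253.2925347  194.8269869 ]]
```

View pics/k.png

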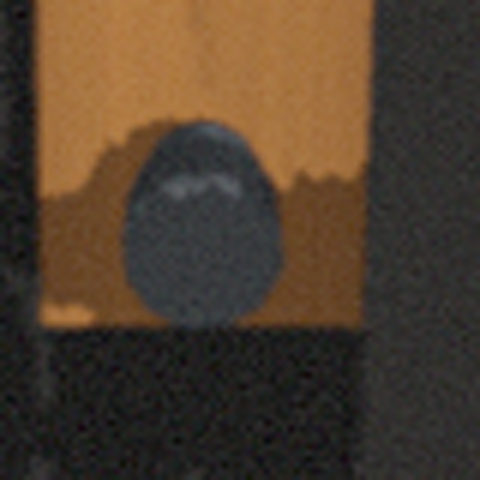

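```bash
python3 -m jog '[{"dx":-0.5,"dy":0,"dz":40,"wx":0,"wy":0,"wz":0,"grip":-0.2},{"dx":-0.5,"dy":0,"dz":75,"wx":0,"wy":0,"wz":0,"grip":-0.2},{"dx":-0.5,"dy":0,"dz":94,"wx":0,"wy":0,"wz":0,"grip":-0.2},{"dx":-0.5,"dy":0,"dz":94,"wx":0,"wy":0,"wz":0,"grip":-0.2}]'
python3 -m jog '[{"dx":0,"dy":0,"dz":0,"wx":0,"wy":0,"wz":0,"grip":0.3},{"dx":0,"dy":0,"dz":0,"wx":0,"wy":0,"wz":0,"grip":0.6},{"dx":0,"dy":0,"dz":0,"wx":0,"wy":0,"wz":0,"grip":1},{"dx":0,"dy":0,"dz":0,"wx":0,"wy":0,"wz":0,"grip":1},{"dx":0,"dy":0,"dz":0,"wx":0,"wy":0,"wz":0,"grip":1}]' 30
```

```text
clock: 11.52
position: [0.4705, -0.4039, 0.0581]
eef_rot: [-2.728, 1.558, -0.004]
ft_force: [0.4, -0.7, -0.4]
gripper_width: 0.0565
clock: 12.15
position: [0.4706, -0.4041, 0.0583]
eef_rot: [-2.728, 1.558, -0.004]
ft_force: [-0.9, 0.6, 3.0]
gripper_width: 0.0211
```

```bash
python3 -m jog '[{"dx":0,"dy":0,"dz":-15,"wx":0,"wy":0,"wz":0,"grip":1},{"dx":0,"dy":0,"dz":-45,"wx":0,"wy":0,"wz":0,"grip":1},{"dx":0,"dy":0,"dz":-100,"wx":0,"wy":0,"wz":0,"grip":1},{"dx":0,"dy":0,"dz":-155,"wx":0,"wy":0,"wz":0,"grip":1},{"dx":0,"dy":0,"dz":-210,"wx":0,"wy":0,"wz":0,"grip":1}]'
python3 - <<'E'
from h import *
for n in ["wrist","side","scene"]: cv2.imwrite(f"pics/{n}12.png",optics.read_camera(n))
go((.5555,.082,.29),-51)
E
```

```text
clock: 12.78
position: [0.4696, -0.4038, 0.2711]
eef_rot: [-2.728, 1.558, -0.005]
ft_force: [-0.9, 0.1, -0.0]
gripper_width: 0.0215
t 12.93 pos [ 0.4705 -0.4047  0.2715] F [-0.3  1.2 -1.3] w 0.0212 
 d(mm) [-375.9 -320.6  -19.6] w(deg) [-0.19 -0.37 -8.47] rows 7.9
```

View pics/wrist12.png

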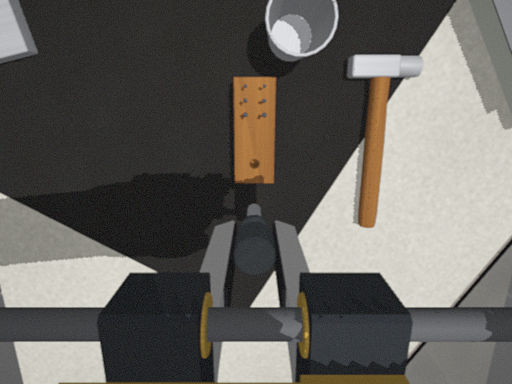

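View pics/side12.png

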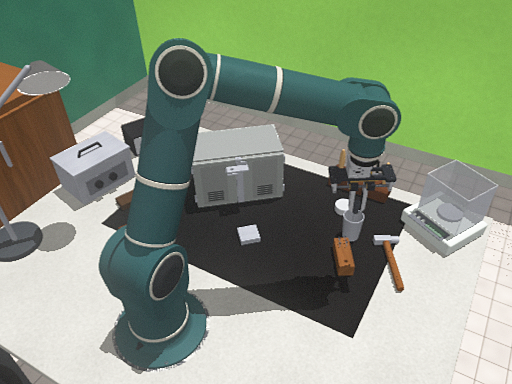

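```bash
python3 - <<'E'
from h import *
im=optics.read_camera("wrist"); m=optics.camera_model("wrist"); s=readout.read_state(); p=s["position"]
cv2.imwrite("pics/k2.png",cv2.resize(im[190:290,210:300],None,fx=6,fy=6,interpolation=cv2.INTER_CUBIC))
a=R.from_rotvec(s["eef_rot"]).apply([0,0,1])
print(a, "tip,collar,knobtop px",proj("wrist",np.array([p+a*.0483,p+a*.0103,p-a*.0297]),m))
print("1mm y:",proj("wrist",p+a*.0483+R.from_rotvec(s["eef_rot"]).apply([0,.001,0]),m))
E
```

```text
[ 0.00392519 -0.0016411  -0.99999095] tip,collar,knobtop px [[254.35340895 208.7689319 ]
 [254.44549812 228.0885837 ]
 [254.5869653  257.76739464]]
1mm y: [[254.35445309 210.04468012]]
```

View pics/k2.png

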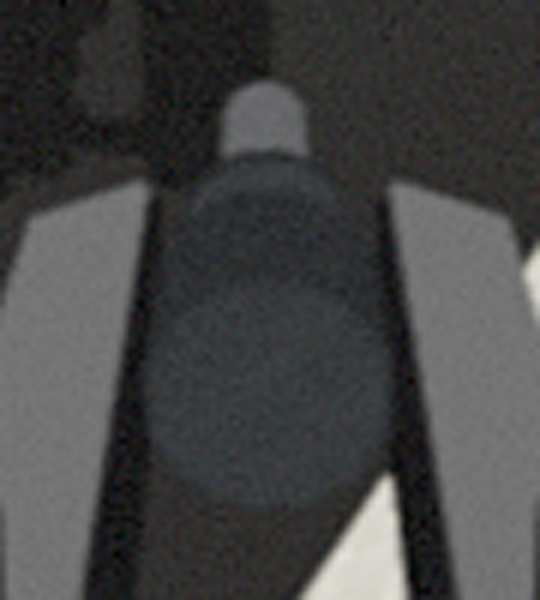

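```bash
python3 -m jog '[{"dx":-45,"dy":-38,"dz":-10,"wx":0,"wy":0,"wz":-1,"grip":1},{"dx":-90,"dy":-76,"dz":-20,"wx":0,"wy":0,"wz":-2,"grip":1},{"dx":-135,"dy":-114,"dz":-25,"wx":0,"wy":0,"wz":-3,"grip":1},{"dx":-180,"dy":-152,"dz":-30,"wx":0,"wy":-0.2,"wz":-4,"grip":1},{"dx":-225,"dy":-190,"dz":-30,"wx":0,"wy":-0.3,"wz":-5,"grip":1}]'
python3 - <<'E'
from h import *
go((.5547,.0814,.29),-51)
E
```

```text
clock: 13.6
position: [0.5188, -0.1114, 0.2984]
eef_rot: [-2.792, 1.435, 0.002]
ft_force: [1.0, 0.4, -1.1]
gripper_width: 0.0212
t 13.6 pos [ 0.5188 -0.1114  0.2984] F [ 1.   0.4 -1.1] w 0.0212 
 d(mm) [-135.8 -141.3    9. ] w(deg) [-0.1   0.14 -3.41] rows 3.1
```

```bash
python3 -m jog '[{"dx":-40,"dy":-42,"dz":2,"wx":0,"wy":0,"wz":-1,"grip":1},{"dx":-80,"dy":-84,"dz":4,"wx":0,"wy":0,"wz":-2,"grip":1},{"dx":-115,"dy":-120,"dz":6,"wx":0,"wy":0,"wz":-3,"grip":1},{"dx":-135,"dy":-140,"dz":8,"wx":0,"wy":0.1,"wz":-3.4,"grip":1},{"dx":-136,"dy":-141,"dz":9,"wx":0,"wy":0.1,"wz":-3.4,"grip":1}]'
python3 - <<'E'
from h import *
go((.5547,.0814,.263),-51)
E
```

```text
clock: 14.22
position: [0.554, 0.0828, 0.2889]
eef_rot: [-2.837, 1.349, 0.001]
ft_force: [-0.9, -0.3, -0.9]
gripper_width: 0.021
t 14.22 pos [0.554  0.0828 0.2889] F [-0.9 -0.3 -0.9] w 0.021 
 d(mm) [ 1.6  0.3 25.9] w(deg) [0.01 0.05 0.12] rows 0.4
```

```bash
python3 -m jog '[{"dx":1.5,"dy":0.3,"dz":20,"wx":0,"wy":0,"wz":0,"grip":1},{"dx":1.5,"dy":0.3,"dz":36,"wx":0,"wy":0,"wz":0.1,"grip":1},{"dx":1.5,"dy":0.3,"dz":36,"wx":0,"wy":0,"wz":0.1,"grip":1}]'
python3 - <<'E'
from h import *
im=optics.read_camera("wrist"); m=optics.camera_model("wrist");s=readout.read_state(); p=s["position"]
cv2.imwrite("pics/k3.png",cv2.resize(im[170:290,200:310],None,fx=5,fy=5,interpolation=cv2.INTER_CUBIC))
go((.5547,.0814,.243),-51)
a=R.from_rotvec(s["eef_rot"]).apply([0,0,1])
print(a,"tip,collar,knobtop px",proj("wrist",np.array([p+a*.0483,p+a*.0103,p-a*.0297]),m))
print("bore px",proj("wrist",[.5555,.082,.19],m))
i=optics.read_camera("side"); cv2.imwrite("pics/k3s.png",cv2.resize(i[140:190,210:270],None,fx=8,fy=8,interpolation=cv2.INTER_CUBIC)); print(p, proj("side",np.array([p+a*.0483,[.5555,.082,.19]])))
E
```

```text
clock: 14.6
position: [0.554, 0.0804, 0.2519]
eef_rot: [2.833, -1.354, -0.004]
ft_force: [-0.3, -0.7, -0.4]
gripper_width: 0.0211
t 14.65 pos [0.5545 0.0806 0.2527] F [-0.3  0.4  0.3] w 0.0212 
 d(mm) [-0.5 -0.7  9.7] w(deg) [ 0.06  0.05 -0.05] rows 0.2
[-1.40627101e-03  9.65345200e-05 -9.99999007e-01] tip,collar,knobtop px [[254.52695995 208.77640924]
 [254.64435746 228.11578885]
 [254.82470829 257.82572928]]
bore px [[253.9717422  200.78008819]]
[0.55448944 0.08058303 0.25274486] [[231.54750112 165.40312911]
 [231.5878403  168.30761394]]
```

View pics/k3.png

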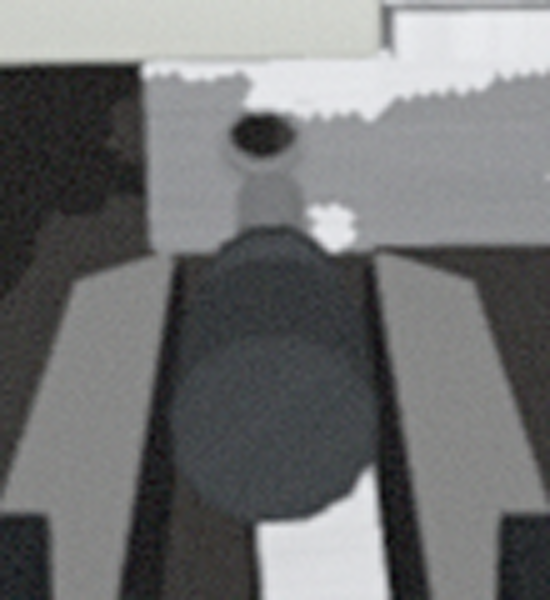

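View pics/k3s.png

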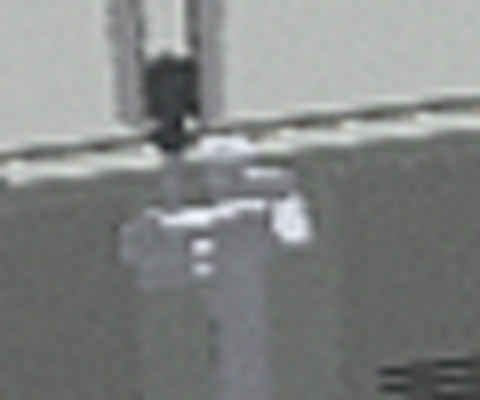

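```bash
python3 - <<'E'
from h import *
m=optics.camera_model("wrist");s=readout.read_state(); p=s["position"];Rt=R.from_rotvec(s["eef_rot"])
print(p.round(4))
b=onz("wrist",(252.4,198.8),.19,m); t=onz("wrist",(253.6,207.9),p[2]-.0483,m)
print(b,t,"move tool mm",Rt.inv().apply(b-t)*1000)
for k in (0,20): print(proj("wrist",np.array([.5555,.082,.19])+Rt.apply([0,k/1000,0]),m))
for k in (-20,): print(proj("wrist",np.array([.5555,.082,.19])+Rt.apply([0,k/1000,0]),m))
E
```

```text
[0.5548 0.0808 0.2532]
[0.5562172  0.08412728 0.19      ] [0.55485755 0.08179104 0.20494277] move tool mm [-0.95045947 -2.52869947 14.94307143]
[[253.93477241 201.10453852]]
[[253.96296058 224.89134327]]
[[253.90537617 176.29830222]]
```

```bash
python3 -m jog '[{"dx":-1,"dy":-2.3,"dz":0,"wx":0,"wy":0,"wz":0,"grip":1},{"dx":-1,"dy":-2.3,"dz":0,"wx":0,"wy":0,"wz":0,"grip":1}]'
python3 - <<'E'
from h import *
im=optics.read_camera("wrist")
c=cv2.resize(im[180:225,225:285],None,fx=12,fy=12,interpolation=cv2.INTER_CUBIC)
c=cv2.convertScaleAbs(c,alpha=1.5,beta=-10)
cv2.imwrite("pics/k4.png",c)
i=optics.read_camera("scene"); cv2.imwrite("pics/s4.png",i)
E
```

```text
clock: 14.95
position: [0.5562, 0.0832, 0.2537]
eef_rot: [-2.835, 1.353, 0.0]
ft_force: [0.3, 0.8, -0.3]
gripper_width: 0.0209
```

View pics/k4.png

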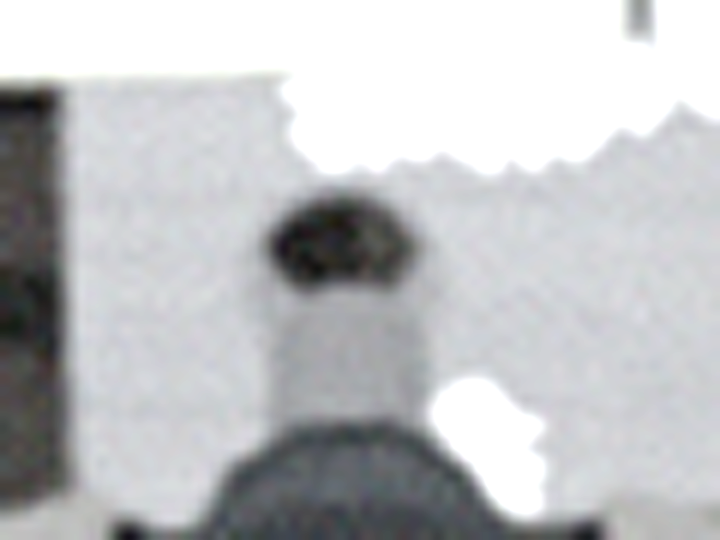

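```bash
python3 - <<'E'
from h import *
go((.5546,.0815,.2535),-51)
E
python3 -m jog '[{"dx":-0.4,"dy":1.9,"dz":0,"wx":0,"wy":0,"wz":0,"grip":1},{"dx":-0.4,"dy":1.9,"dz":6,"wx":0,"wy":0,"wz":0,"grip":1},{"dx":-0.4,"dy":1.9,"dz":10,"wx":0,"wy":0,"wz":0,"grip":1}]'
python3 - <<'E'
from h import *
go((.5546,.0815,.200),-51)
im=optics.read_camera("wrist")
c=cv2.resize(im[180:225,225:285],None,fx=12,fy=12,interpolation=cv2.INTER_CUBIC)
cv2.imwrite("pics/k5.png",cv2.convertScaleAbs(c,alpha=1.5,beta=-10))
E
```

```text
t 15.05 pos [0.556  0.0831 0.2535] F [-0.8  0.3 -1.2] w 0.0211 
 d(mm) [ 0.3  2.1 -0. ] w(deg) [-0.01  0.03 -0.03] rows 0.0
clock: 15.42
position: [0.5541, 0.0823, 0.243]
eef_rot: [-2.835, 1.353, 0.001]
ft_force: [-0.3, 0.4, -1.3]
gripper_width: 0.0211
t 15.43 pos [0.5541 0.0823 0.243 ] F [-0.3  0.4 -1.3] w 0.0211 
 d(mm) [ 0.9  0.1 43. ] w(deg) [ 0.    0.05 -0.02] rows 0.7
```

View pics/k5.png

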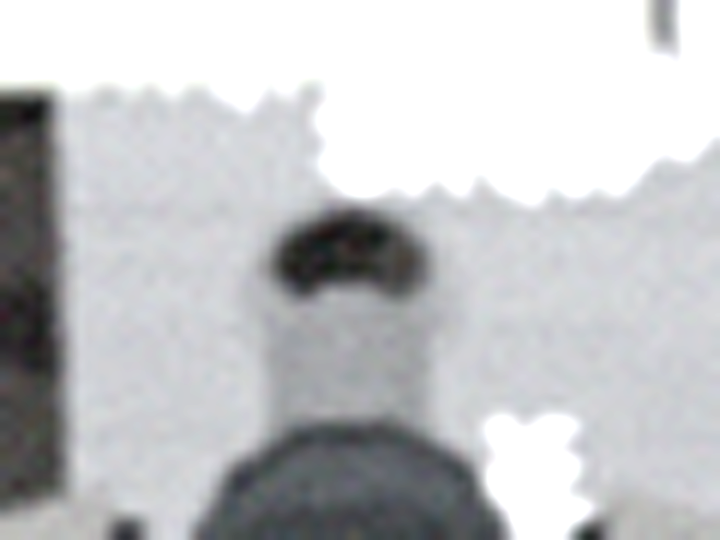

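```bash
python3 -m jog '[{"dx":0,"dy":-0.6,"dz":3,"wx":0,"wy":0,"wz":0,"grip":1},{"dx":0,"dy":-0.6,"dz":6,"wx":0,"wy":0,"wz":0,"grip":1},{"dx":0,"dy":-0.6,"dz":8,"wx":0,"wy":0,"wz":0,"grip":1},{"dx":0,"dy":-0.6,"dz":10,"wx":0,"wy":0,"wz":0,"grip":1}]'
python3 -c "
from h import *
print(readout.read_state()['position'],readout.read_state()['ft_force'])"
```

```text
clock: 15.98
position: [0.5545, 0.0826, 0.2324]
eef_rot: [2.835, -1.353, -0.002]
ft_force: [-0.1, -0.0, -1.1]
gripper_width: 0.0212
[0.55446241 0.08262036 0.23242155] [-0.1188995  -0.04263058 -1.11917113]
```

```bash
python3 -m jog '[{"dx":0,"dy":0,"dz":3,"wx":0,"wy":0,"wz":0,"grip":1},{"dx":0,"dy":0,"dz":6,"wx":0,"wy":0,"wz":0,"grip":1},{"dx":0,"dy":0,"dz":8,"wx":0,"wy":0,"wz":0,"grip":1}]'
python3 -m jog '[{"dx":0,"dy":0,"dz":4,"wx":0,"wy":0,"wz":0,"grip":1},{"dx":0,"dy":0,"dz":8,"wx":0,"wy":0,"wz":0,"grip":1},{"dx":0,"dy":0,"dz":12,"wx":0,"wy":0,"wz":0,"grip":1}]'
python3 - <<'E'
from h import *
cv2.imwrite("pics/w13.png",optics.read_camera("wrist"))
go((.5546,.0815,.2003),-51)
E
```

```text
clock: 16.35
position: [0.5545, 0.0826, 0.2242]
eef_rot: [2.835, -1.353, -0.002]
ft_force: [0.8, 0.4, -0.7]
gripper_width: 0.0215
clock: 16.73
position: [0.5545, 0.0826, 0.2119]
eef_rot: [2.835, -1.353, -0.002]
ft_force: [0.3, 1.7, -0.7]
gripper_width: 0.0212
t 16.77 pos [0.5543 0.0826 0.2115] F [ 1.2  0.4 -1.6] w 0.0208 
 d(mm) [ 1.1  0.5 11.2] w(deg) [ 0.06  0.06 -0.02] rows 0.2
```

View pics/w13.png

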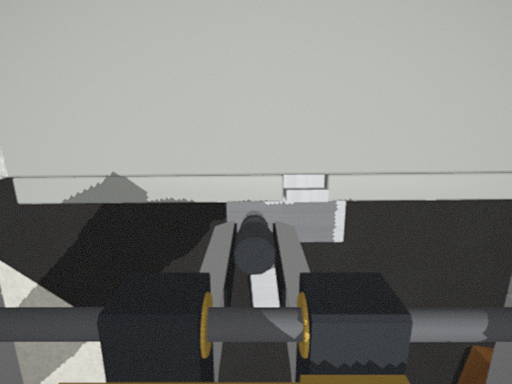

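```bash
python3 -m jog '[{"dx":0,"dy":0,"dz":3,"wx":0,"wy":0,"wz":0,"grip":1},{"dx":0,"dy":0,"dz":6,"wx":0,"wy":0,"wz":0,"grip":1},{"dx":0,"dy":0,"dz":9,"wx":0,"wy":0,"wz":0,"grip":1},{"dx":0,"dy":0,"dz":9.5,"wx":0,"wy":0,"wz":0,"grip":1}]'
python3 -m jog '[{"dx":0,"dy":0,"dz":1,"wx":0,"wy":0,"wz":0,"grip":1},{"dx":0,"dy":0,"dz":1.5,"wx":0,"wy":0,"wz":0,"grip":1}]'
```

```text
clock: 17.27
position: [0.5543, 0.0827, 0.2018]
eef_rot: [2.835, -1.353, -0.002]
ft_force: [0.8, -0.3, 0.2]
gripper_width: 0.0208
clock: 17.52
position: [0.5543, 0.0827, 0.2004]
eef_rot: [2.835, -1.353, -0.002]
ft_force: [-0.6, 0.9, 3.5]
gripper_width: 0.0212
```

```bash
python3 -m jog '[{"dx":0,"dy":0,"dz":0,"wx":0,"wy":0,"wz":0,"grip":0.3},{"dx":0,"dy":0,"dz":0,"wx":0,"wy":0,"wz":0,"grip":0},{"dx":0,"dy":0,"dz":0,"wx":0,"wy":0,"wz":0,"grip":0},{"dx":0,"dy":0,"dz":0,"wx":0,"wy":0,"wz":0,"grip":0}]'
python3 -m jog '[{"dx":0,"dy":0,"dz":-15,"wx":0,"wy":0,"wz":0,"grip":0},{"dx":0,"dy":0,"dz":-40,"wx":0,"wy":0,"wz":0,"grip":0},{"dx":0,"dy":10,"dz":-80,"wx":0,"wy":0,"wz":0,"grip":0},{"dx":0,"dy":60,"dz":-90,"wx":0,"wy":0,"wz":0,"grip":0},{"dx":0,"dy":100,"dz":-100,"wx":0,"wy":0,"wz":0,"grip":0}]'
python3 -m jog '[{"dx":0,"dy":0,"dz":0,"wx":0,"wy":0,"wz":0,"grip":0},{"dx":0,"dy":0,"dz":0,"wx":0,"wy":0,"wz":0,"grip":0}]'
python3 - <<'E'
from h import *
for n in ["wrist","side","scene"]: cv2.imwrite(f"pics/{n}14.png",optics.read_camera(n))
m=optics.camera_model("wrist"); print(proj("wrist",[[.5555,.082,.230],[.5555,.082,.19]],m))
E
```

```text
clock: 18.02
position: [0.5543, 0.0827, 0.2004]
eef_rot: [2.835, -1.353, -0.002]
ft_force: [0.1, -0.2, -0.0]
gripper_width: 0.0468
clock: 18.65
position: [0.4758, 0.0184, 0.3016]
eef_rot: [-2.835, 1.354, 0.001]
ft_force: [-0.4, -0.3, 1.5]
gripper_width: 0.0468
clock: 18.9
position: [0.4762, 0.0188, 0.3024]
eef_rot: [-2.834, 1.353, 0.0]
ft_force: [-0.5, -0.2, -0.2]
gripper_width: 0.0468
[[255.46253021  66.48285327]
 [255.25349928  71.45248964]]
```

View pics/wrist14.png

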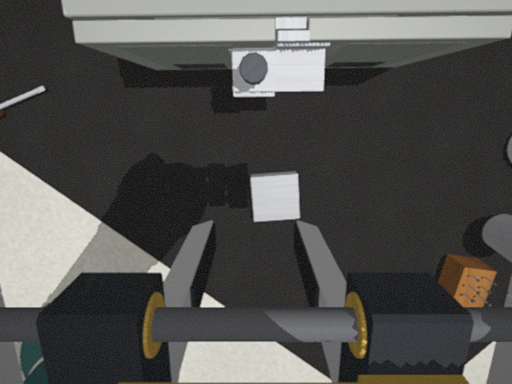

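View pics/side14.png

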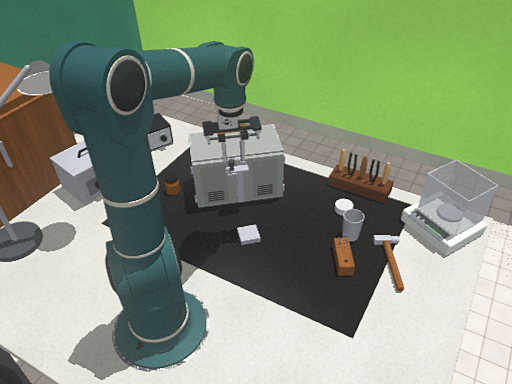

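```bash
python3 - <<'E'
from h import *
a=cv2.imread("pics/side14.png"); b=cv2.imread("pics/wrist14.png")
c=np.zeros((560,800,3),np.uint8)
c[:400,:400]=cv2.resize(a[150:200,205:255],(400,400),interpolation=cv2.INTER_CUBIC)
c[:400,400:800]=cv2.resize(b[0:120,220:340],(400,400),interpolation=cv2.INTER_CUBIC)
cv2.imwrite("pics/f.png",c[:400])
print(proj("side",[[.5555,.082,.230],[.5555,.082,.207],[.5555,.082,.19],[.5555,.082,.194]]))
E
```

```text
[[230.98436097 159.40753801]
 [231.33378012 164.56075003]
 [231.5878403  168.30761394]
 [231.52837836 167.43067288]]
```

View pics/f.png

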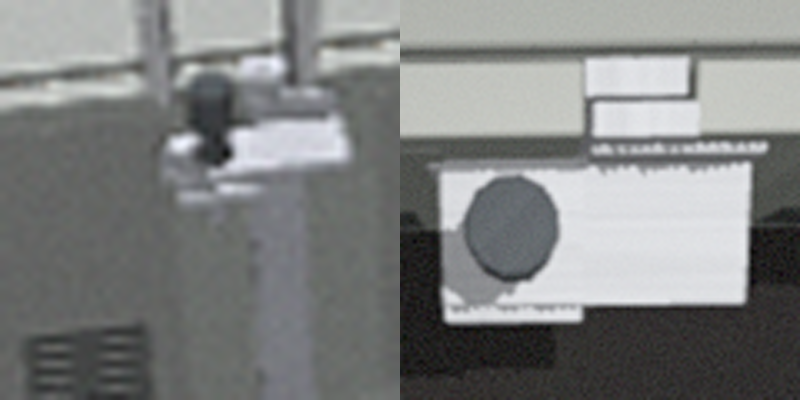

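```bash
python3 - <<'E'
from h import *
m=optics.camera_model("wrist")
print(tri([ray("wrist",(252.7,68.1),m),ray("side",(230.8,159.8))]))
a=cv2.imread("pics/side0.png"); b=cv2.imread("pics/side14.png"); d=cv2.absdiff(a,b).max(2); d[:,:140]=0
cv2.imwrite("pics/diff.png",(d>45).astype(np.uint8)*255)
a=cv2.imread("pics/scene9.png"); b=cv2.imread("pics/scene14.png"); 
c=np.hstack([cv2.imread("pics/diff.png"),b])[:, :1024]; cv2.imwrite("pics/fin.png",cv2.resize(c,(800,300)))
E
```

```text
(array([0.55375643, 0.0824291 , 0.22922819]), [np.float64(0.0005901721794203631), np.float64(0.0005901721794202715)])
```

View pics/fin.png

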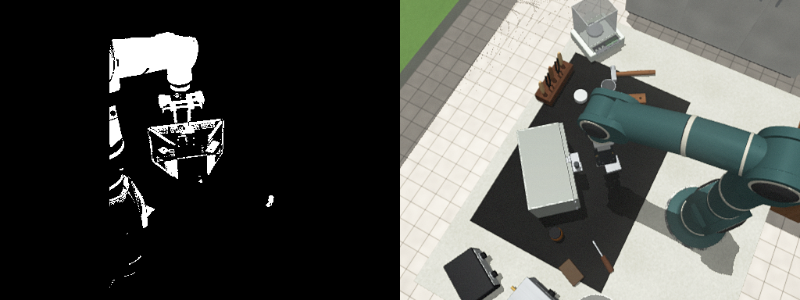

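The measured knob top is at 0.229 m, against 0.230 m for a seated pin. The before/after difference of the side view shows only the arm, the leaves and the removed pin, so the bystanders haven't moved. I'm handing in.

```bash
python3 -c "
from bench import order,readout
print(readout.read_state()['clock'], order.sign_off())"
```

```text
the job is handed in; nothing more can be done
19.05 None
```

The cabinet is shut and pinned, and I handed the job in at 19.05 s. I pushed the rebated leaf home first, then the flanged leaf over it. I then lifted the pin out of the block, lowered it through both lugs, let go and backed the arm away.

**Last checks**
- **Leaves:** both pushed against their stops, at about 47 N (rebated) and 42 N (flanged) at the wrist. From above, the closed front looked straight and flush.
- **Pin:** it went down without resistance until a 3.5 N contact at the expected seating height. After release, the knob top measured 0.229 m from two views, against 0.230 m for a fully seated pin. In the side view the collar sits on the upper lug.
- **Other things:** comparing the first and last side pictures, only the arm, the leaves and the pin changed. The part of that view to the left, behind the arm, was left out of the comparison.

**Disagreements**
- The first wrist-camera fix on the pin was 4–5 mm away from the other cameras because the arm was still settling. Retaken with the arm nearly at rest, it agreed to about 2–3 mm.
- A misreading of the bore's outline moved the pin about 2 mm off, and I corrected that before lowering it.

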